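# Load the pigment-sample carousel with its index handle

### The arm

A 7-joint arm with a two-finger parallel gripper is mounted at the origin on the work surface. World frame = base frame: x ahead of the robot, y to its left, z up, the work surface at z = 0. Lengths are in m, angles in rad, forces in N, time in s.
With the tool pointing down it reaches from about 0.425 to 0.875 m from the base axis. Payload 4.7 kg.
Tool frame: the origin (TCP) lies midway between the tips of the shut fingers; the grasp point (between the pads) lies ctrl.grasp_offset behind it (ctrl.grasp_offset is the distance from the TCP to the grasp point, in m); z points along the fingers, y is the line along which they close (so a half turn about z gives the same grasp; the last joint's range is limited). The gripper opens to 87 mm and grips with 3 to 60 N. Pads are 19 mm wide; open, the fingers measure 117 mm over their backs; the gripper's body (75 mm by 190 mm) begins 51 mm behind the grasp point.
Start: joints at [-1.309, 0.321, -0.07, 1.45, 0.023, 1.371, -0.057], TCP at [0.159, 0.63, 0.223] pointing down, gripper open.
Joint ranges: [-2.86, 2.86], [-0.3, 2.09], [-1.38, 1.24], [0.06, 2.45], [-1.56, 4.7], [0.09, 2.05], [-2.69, 2.69]. Speed limits (rad/s): [2.57, 2.57, 3.14, 3.14, 3.14, 3.14, 3.14].

### API

Orientations are given as a rotation vector (axis times angle).
In Python, from bench import ctrl gives the robot as it stands. The module is installed in compiled form; this text tells all that it offers.
- The arm moves only by the tool jog_arm, never from a script. Its argument "moves" is one flat list of numbers, 7 for each row, row after row: the shift along the tool's x, y, z in units of 30 cm (1.0 is 30 cm), then the turn, a rotation vector about the tool's x, y, z in units of 60 degrees (1.0 is 60 degrees), then the gripper's target within -1 to 1 (fully open at 1, half-way at 0, shut at -1). In form: [x, y, z, wx, wy, wz, fingers, x, y, z, wx, wy, wz, fingers, ...]. A call has exactly 8 rows; each row is the pose to reach, as a shift and turn from the pose commanded when the call began, along the tool's axes at that moment; what a row does not reach only later rows make up. A row lasts 1/8 s, in which the tool goes at most 62.5 mm and 10.7 degrees, less where a joint would pass 70% of its speed; a pose out of reach is approached as far as the arm can. A call with a number of a shift or a turn outside -1 to 1 is refused whole. A call with a gripper value outside its range is refused whole. The fingers move at their own pace and stop on an object; "newtons" is the grip in N (left out, the last holds). Time passes only in rows, so rows that repeat a pose let the fingers close, or fill a call up. It gives the time, the measured TCP pose, the force, the opening and the grip force at its end, in the units of the state.
- ctrl.get_state(): the state, without advancing time (a new reading comes with each control period).
- ctrl.get_image(name): name is "scene" or "top"; returns a dict with "pixels" (420x560x3 uint8, red, green, blue), "fx", "fy", "cx", "cy" (pixels), "xyz" and "rotation" of the camera in the world. Camera axes: x right, y up, looking along -z (the intrinsics and any distortion apply to the point x, -y, -z); pixel columns grow to the right and rows downward; lengths in m; the calibration is good to about 2 mm. A picture is of the moment at which its call begins. There is no depth.
- ctrl.close_job(): hands the job in; it is judged then, once.
The state is a dict: "time": time; "joint_positions": joint angles; "qd": joint speeds; "joint_torque": joint torques, N m; "position": TCP position; "tool_rot": TCP orientation; "ft_force": force on the tool from outside, world axes, zero at the start; "torque": the same for the moment, N m; "grip_width": opening from 0.0 (shut) to 1.0 (fully open); "grip_force": force on a finger pad.
Only numpy, scipy, OpenCV 4.12 (cv2) and the standard library are available. Lean on these libraries where they do the work, as an engineer would, in place of code of your own. Each camera call takes 0.05 s, during which the arm holds its last target. There are 200 camera calls.

### The job

Change over the samples in the spectrometer's carousel, working only through the port in its clear cover: whenever a finished, white-lidded jar stands at the port, lift it out and stand it upright in the metal tray, and load every colour-lidded pigment jar from the dark mat upright into the empty cup at the port, one to a cup. To bring the next cup to the port, pull up the red index handle, carry it anticlockwise to the next hole and let it spring down, always locked before you handle another jar. Finish with all the white-lidded jars in the tray, all the pigment jars under the cover with the port's cup empty, and the handle fully home in a hole; do not disturb the iron weight, the magnifier or the brown bottle.

Things in the scene. Friction and masses are not known exactly. Their poses are not given: they have to be found in the camera images.
- axis (a point): On the carousel's vertical turning axis, 129 mm above the table. A fixed grey round base, 340 mm across and 18 mm high, carries a turning steel dial with six black cups, 60 degrees apart, centres 95 mm from the axis; cups have a 60 mm bore (68 mm at the flared mouth), 45 mm deep, 74 mm across outside. This point's x axis points away from the port.
- cover (a point): Centre of the fixed clear flat cover's top, on the same axis: 248 mm across, from 126 to 129 mm above the table, 6 mm over the lids of seated jars, held by a central pillar with a black nut on top (36 mm across, up to 134 mm above the table). Nothing of it lies more than 127 mm from the axis.
- port (a point): Centre of the inner floor of the cup at the loading port, 35 mm above the table (cup rim at 80 mm, so 40 mm of a seated jar stands out); fixed to the base, 95 mm from the axis, on the robot's side. The port is a slot in the clear cover, 140 mm wide (70 mm each side of this point), open outwards from 24 mm off the axis; jars pass only there.
- knob (a point): Centre of the grip of the index handle: an upright red cylinder, 32 mm in diameter, 40 mm tall, on a steel rod, 150 mm from the axis, just outside the cover; 154 mm above the table when home. The dial carries the handle round with it: lift it, carry it along the arc (10 mm or more up), and let it go.
- dial (a joint): Angle of the dial (rad), 0 at the start, growing anticlockwise seen from above. At every multiple of 1.047 (60 degrees) a cup stands exactly at the port and the pin meets a hole. Light friction (about 1 N at the handle). Stops at -0.02 and at 4.25: it cannot go back past the start.
- handle (a joint): Height (m) of the index handle: 0 with its pin fully home in a hole (dial locked, about 1 mm play either way at the handle), 0.010 when the pin rests on the ring between holes, 0.017 pulled right up. A spring pulls it down, 7 N at home to 12 N right up. Its round tip finds a hole by itself when let go within about 3 mm.
- white1_jar (a point): Finished sample, in the cup at the port at the start. Two or three of the three are present. Closed sample jar, a plain upright cylinder 50 mm in diameter and 85 mm tall, about 150 g, pale glass with a white screw lid and white band. This point is its centre (42.5 mm above its underside; its thick glass base makes it bottom-heavy); its z axis points up out of the lid.
- white2_jar (a point): Finished sample, at the start under the cover in the cup that comes to the port after 1 step of the dial. Two or three of the three are present. Closed sample jar, a plain upright cylinder 50 mm in diameter and 85 mm tall, about 150 g, pale glass with a white screw lid and white band. This point is its centre (42.5 mm above its underside; its thick glass base makes it bottom-heavy); its z axis points up out of the lid.
- white3_jar (a point): Finished sample, at the start under the cover in the cup that comes to the port after 2 steps of the dial. Two or three of the three are present. Closed sample jar, a plain upright cylinder 50 mm in diameter and 85 mm tall, about 150 g, pale glass with a white screw lid and white band. This point is its centre (42.5 mm above its underside; its thick glass base makes it bottom-heavy); its z axis points up out of the lid.
- red_jar (a point): Pigment sample, standing on the dark mat at the start; three or four of the four colours are present. Closed sample jar, a plain upright cylinder 50 mm in diameter and 85 mm tall, about 150 g, pale glass with a red screw lid and red band. This point is its centre (42.5 mm above its underside; its thick glass base makes it bottom-heavy); its z axis points up out of the lid.
- blue_jar (a point): Pigment sample, standing on the dark mat at the start; three or four of the four colours are present. Closed sample jar, a plain upright cylinder 50 mm in diameter and 85 mm tall, about 150 g, pale glass with a blue screw lid and blue band. This point is its centre (42.5 mm above its underside; its thick glass base makes it bottom-heavy); its z axis points up out of the lid.
- yellow_jar (a point): Pigment sample, standing on the dark mat at the start; three or four of the four colours are present. Closed sample jar, a plain upright cylinder 50 mm in diameter and 85 mm tall, about 150 g, pale glass with a yellow screw lid and yellow band. This point is its centre (42.5 mm above its underside; its thick glass base makes it bottom-heavy); its z axis points up out of the lid.
- green_jar (a point): Pigment sample, standing on the dark mat at the start; three or four of the four colours are present. Closed sample jar, a plain upright cylinder 50 mm in diameter and 85 mm tall, about 150 g, pale glass with a green screw lid and green band. This point is its centre (42.5 mm above its underside; its thick glass base makes it bottom-heavy); its z axis points up out of the lid.
- tray: Fixed shallow aluminium tray for finished samples, 200 mm (its x) by 180 mm (its y), rim 16 mm high, walls 4 mm thick, inner floor 4 to 5 mm above the table. Origin: centre of its underside.
- mat: Thin dark mat on which the pigment jars stand, 240 (x) by 230 mm, under 1 mm thick: it lies flat on the table and their undersides are at table height. Origin: its centre. Mat and tray lie on either side of the carousel, which is on which side varies.
- weight: Bystander: dark iron weight with a knob, 60 mm in diameter, 98 mm tall, 1.6 kg. Origin: centre of its underside.
- magnifier: Bystander: grey headband magnifier lying on the table, about 160 by 190 mm, 38 mm high. Origin: under the middle of its loop.
- ethanol: Bystander: brown glass bottle, 60 mm in diameter, 130 mm tall. Origin: centre of its underside.
There are look-alikes about, which are no part of the job. Leave any purple look-alike of the part that bears white3_jar alone.

How it is judged:
At the end, for the whole second after the job is handed in: Every white-lidded jar present stands upright (within 0.15 rad) in the tray; every pigment jar present stands upright in a cup, fully down (within about 6 mm), none of them in the cup at the port; the handle is home in a hole (under 3 mm) and the dial at rest (x of white1_jar in the frame of tray between -0.09 and 0.09 m and y of white1_jar in the frame of tray between -0.08 and 0.08 m and angle between each of white1_jar, white2_jar, white3_jar, red_jar, blue_jar, yellow_jar, green_jar's own z axis and vertical below 0.15 rad and height (world z) of each of white1_jar, white2_jar, white3_jar below 0.053 m and x of white2_jar in the frame of tray between -0.09 and 0.09 m and y of white2_jar in the frame of tray between -0.08 and 0.08 m and x of white3_jar in the frame of tray between -0.09 and 0.09 m and y of white3_jar in the frame of tray between -0.08 and 0.08 m and horizontal distance between red_jar and axis between 0.084 and 0.106 m and z of red_jar in the frame of port between 0.035 and 0.049 m and horizontal distance between each of red_jar, blue_jar, yellow_jar, green_jar and port above 0.06 m and horizontal distance between blue_jar and axis between 0.084 and 0.106 m and z of blue_jar in the frame of port between 0.035 and 0.049 m and horizontal distance between yellow_jar and axis between 0.084 and 0.106 m and z of yellow_jar in the frame of port between 0.035 and 0.049 m and horizontal distance between green_jar and axis between 0.084 and 0.106 m and z of green_jar in the frame of port between 0.035 and 0.049 m and value of joint handle below 0.003 m and velocity of joint dial between -0.02 and 0.02 rad/s); the robot touches nothing.
It fails at once if the iron weight, the magnifier or the brown bottle is moved more than 30 mm (distance of any of weight, magnifier, ethanol from where it was at the start of the episode above 0.03 m).
It fails at once if a jar is handled while the dial is not locked (handle more than 5 mm up) (value of joint handle above 0.005 m and (contact force between the fingers and jar_red above 1 N or contact force between the fingers and jar_blue above 1 N or contact force between the fingers and jar_yellow above 1 N or contact force between the fingers and jar_green above 1 N or contact force between the fingers and jar_white1 above 1 N or contact force between the fingers and jar_white2 above 1 N or contact force between the fingers and jar_white3 above 1 N)).
Of jar_red, jar_blue, jar_yellow, jar_green only 3 to 4 are there at a start; the rules pass over those that are not, and their reading is None.
Of jar_white1, jar_white2, jar_white3 only 2 to 3 are there at a start; the rules pass over those that are not, and their reading is None.
At some moment in a run one of jar_red, jar_blue, jar_yellow, jar_green may be knocked a few centimetres aside while the robot is not near it.
It also fails if it takes over 210 s, if anything falls off the work surface, if the arm or the gripper's body presses on something with over 40 N, if the wrist force passes 120 N, or if a joint passes its speed limit or range.

## Working session

There is one attempt and no reset: what is moved stays moved. The work goes in short steps, Python scripts to look and compute and a tool call to move; the robot and the scene stay as the last step left them, time stands still between calls to the robot, and variables do not carry over. Pictures are saved under pics/ and viewed, at most 14 in all, crops included, and the job is handed in when it is done.

Besides the shell and the picture viewer there is one more tool, called after "Call:" by a JSON object that holds its "method" and its "body", one argument or row to a line. jog_arm: Moves the arm, as the interface text tells. Its arguments: {"type":"object","properties":{"moves":{"type":"array"},"newtons":{"type":"number"}},"required":["moves"]}

```bash
mkdir -p pics; ls
cat > h.py <<'E'
import numpy as np, cv2
from bench import ctrl
from scipy.spatial.transform import Rotation as R
def img(n, save=None):
    d=ctrl.get_image(n)
    if save: cv2.imwrite('pics/'+save, np.asarray(d['pixels'])[:,:,::-1])
    return d
def rot(d):
    r=np.array(d['rotation'],float)
    return r if r.shape==(3,3) else R.from_rotvec(r).as_matrix()
def ray(d,u,v):
    c=np.array([(u-d['cx'])/d['fx'],-(v-d['cy'])/d['fy'],-1.])
    return np.array(d['xyz'],float), rot(d)@c
def onz(d,u,v,z):
    o,r=ray(d,u,v); return o+r*(z-o[2])/r[2]
def proj(d,p):
    c=rot(d).T@(np.array(p,float)-np.array(d['xyz'])); return d['cx']+d['fx']*c[0]/-c[2], d['cy']-d['fy']*c[1]/-c[2]
def two(d1,p1,d2,p2):
    o1,r1=ray(d1,*p1);o2,r2=ray(d2,*p2)
    s=np.linalg.lstsq(np.c_[r1,-r2],o2-o1,rcond=None)[0]
    a=o1+s[0]*r1;b=o2+s[1]*r2
    return (a+b)/2, np.linalg.norm(a-b)
E
python3 - <<'E'
from h import *
for n in ('scene','top'):
    d=img(n,n+'0.png'); print({k:(np.round(v,3).tolist() if k!='pixels' else 0) for k,v in d.items()})
print(ctrl.get_state(), ctrl.grasp_offset)
E
```

```text
pics
{'pixels': 0, 'fx': 393.511, 'fy': 393.511, 'cx': 280.223, 'cy': 203.577, 'xyz': [1.137, 0.738, 0.701], 'rotation': [0.408, 1.225, 2.273]}
{'pixels': 0, 'fx': 479.574, 'fy': 479.574, 'cx': 282.852, 'cy': 218.12, 'xyz': [0.481, 0.014, 1.474], 'rotation': [0.054, -0.07, -1.574]}
{'time': 0.1, 'joint_positions': array([-1.30890187,  0.32175911, -0.07008386,  1.45156705,  0.02262777,
        1.37081762, -0.0568816 ]), 'qd': array([ 0.00178537, -0.00040952, -0.00119161, -0.0018184 , -0.00073422,
       -0.00118176, -0.00223373]), 'joint_torque': array([ 2.21513660e-04, -4.92570448e+01, -4.05428158e-01, -3.13399673e+01,
       -6.41343347e-02,  3.94799060e-02,  7.57484622e-05]), 'position': array([0.15935614, 0.62963794, 0.2215572 ]), 'tool_rot': array([-3.88147593e-01, -3.11742435e+00,  2.76737144e-03]), 'ft_force': array([0.12951781, 0.61789364, 0.25187092]), 'torque': array([ 0.04536186, -0.02970171,  0.03060924]), 'grip_force': 0.0, 'grip_width': 0.998614743129108} 0.0187
```

View pics/scene0.png

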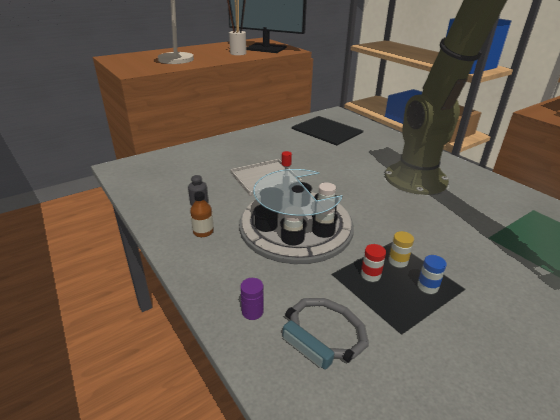

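View pics/top0.png

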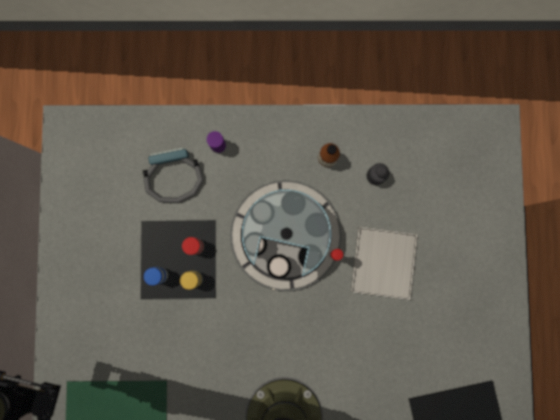

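Scene: the carousel is at top-px (285,235), with a white lid at the port (279,266). The red knob is at (337,255), the tray at (385,263) and the mat at (178,260).

Possible confusions:
- **Red:** the red jar (193,246) and the red knob (337,255).
- **Jars:** blue is at (155,276) and yellow at (191,281). The purple look-alike jar (216,142) is to be left alone.
- **White:** the port lid (279,266), the shapes under the cover at (255,245) and (262,213), and the pale tray.

I'll check these in a close crop.

Run:
```python
from h import *
t=img('top'); s=img('scene')
T=np.asarray(t['pixels']);S=np.asarray(s['pixels'])
a=cv2.resize(T[170:300,220:350],None,fx=3,fy=3,interpolation=cv2.INTER_CUBIC)
b=cv2.resize(S[140:260,230:360],(390,390*120//130),interpolation=cv2.INTER_CUBIC)
b=cv2.copyMakeBorder(b,0,390-b.shape[0],0,0,cv2.BORDER_CONSTANT)
cv2.imwrite('pics/crop1.png',np.hstack([a,b])[:,:,::-1])
# colour blobs
def blobs(I,n):
    H=cv2.cvtColor(I,cv2.COLOR_RGB2HSV)
    for c,rs in dict(red=[(0,5),(174,180)],yellow=[(18,28)],blue=[(105,122)]).items():
        m=sum(cv2.inRange(H,(lo,150,70),(hi,255,255)) for lo,hi in rs)
        k,l,st,ce=cv2.connectedComponentsWithStats(m.astype(np.uint8))
        for i in range(1,k):
            if 40<st[i,4]<900: print(n,c,st[i].tolist(),ce[i].round(1).tolist())
blobs(T,'top');blobs(S,'scene')
# base ring outer ellipse: bright
g=cv2.cvtColor(T,cv2.COLOR_RGB2GRAY)
for n,(x0,y0,x1,y1) in dict(tray=(345,220,425,310)).items():
    m=(g[y0:y1,x0:x1]>150).astype(np.uint8); m=cv2.morphologyEx(m,cv2.MORPH_OPEN,np.ones((3,3)))
    c=max(cv2.findContours(m,0,1)[0],key=cv2.contourArea); r=cv2.minAreaRect(c);print(n,r)
    P=cv2.boxPoints(r)+[x0,y0]; Q=np.array([onz(t,*p,0.016) for p in P]);print(Q.round(3).tolist(),Q.mean(0).round(3),[np.linalg.norm(Q[i]-Q[i-1]).round(3) for i in range(4)])
m=((g>135)&(g<=255)).astype(np.uint8);m[:, :225]=0;m[:,344:]=0;m[:178]=0;m[294:]=0
c=max(cv2.findContours(m,0,1)[0],key=cv2.contourArea);e=cv2.fitEllipse(cv2.convexHull(c));print('base',e,onz(t,*e[0],0.018))
```

```text
top red [182, 237, 18, 18, 259] [190.6, 245.5]
top red [331, 249, 12, 11, 109] [336.6, 254.1]
top yellow [180, 272, 18, 17, 229] [188.8, 280.2]
top blue [145, 268, 16, 17, 209] [152.6, 276.2]
scene red [282, 151, 10, 15, 127] [286.1, 158.2]
scene red [365, 244, 21, 18, 295] [374.9, 252.2]
scene red [362, 262, 21, 14, 151] [371.6, 270.3]
scene yellow [394, 232, 19, 16, 234] [403.3, 239.1]
scene yellow [391, 250, 19, 12, 129] [399.4, 256.5]
scene blue [484, 20, 26, 50, 567] [496.9, 44.1]
scene blue [470, 60, 7, 14, 44] [473.2, 67.1]
scene blue [387, 90, 34, 18, 238] [401.6, 97.2]
scene blue [425, 255, 21, 18, 284] [435.1, 263.4]
scene blue [421, 278, 21, 10, 126] [431.1, 282.9]
tray ((39.32252502441406, 43.5085334777832), (51.234886169433594, 58.88798904418945), 6.709836959838867)
[[0.378, -0.22, 0.016], [0.555, -0.244, 0.016], [0.536, -0.399, 0.016], [0.359, -0.373, 0.016]] [ 0.457 -0.309  0.016] [np.float64(0.155), np.float64(0.178), np.float64(0.156), np.float64(0.178)]
base ((257.98956298828125, 198.82766723632812), (14.63717269897461, 46.6512336730957), 52.86182403564453) [0.6553841  0.07412963 0.018     ]
```

View pics/crop1.png

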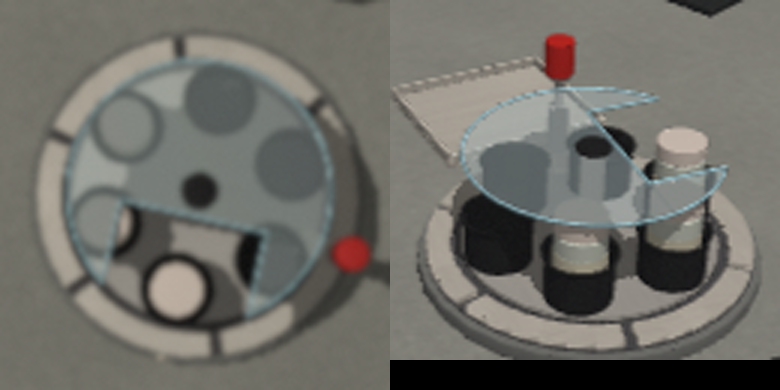

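The crop shows lighter discs, which are white lids, at the left slots (105,220) and (128,125). The other three cups look dark and empty, so there are three whites and three pigments. The port lid is at crop (177,288), the nut at (200,190) and the knob at (350,253).

Run:
```python
from h import *
t=img('top'); s=img('scene')
T=np.asarray(t['pixels']);S=np.asarray(s['pixels'])
k,e=two(t,(336.6,254.1),s,(286.1,158.2));print('knob',k.round(3),e.round(4), onz(t,336.6,254.1,.174).round(3))
g=cv2.cvtColor(T,cv2.COLOR_RGB2GRAY)
sub=lambda m,x0,y0,x1,y1:[(st[4],(c+[x0,y0]).round(1).tolist(),st[:4].tolist()) for st,c in zip(*cv2.connectedComponentsWithStats(m[y0:y1,x0:x1].astype(np.uint8))[2:]) if 30<st[4]<600]
print('nut',sub(g<70,276,224,298,244)); print('lid',sub(g>165,264,250,294,282))
gs=cv2.cvtColor(S,cv2.COLOR_RGB2GRAY)
print('lidS',sub(gs>165,310,178,345,200))
for lab,uv,z in (('nut',(286.6,233.2),.134),('lid',(279,266),.12)): print(lab,onz(t,*uv,z).round(3))
# jar lids : top of lid in top view at z=.085 ; scene lid blobs center at approx z .075
for n,a,b in (('red',(190.6,245.5),(374.9,252.2)),('yellow',(188.8,280.2),(403.3,239.1)),('blue',(152.6,276.2),(435.1,263.4))):
    p,e=two(t,a,s,b); print(n,p.round(3),e.round(4),onz(t,*a,.08).round(3),onz(s,*b,.076).round(3))
# base disc outline: rays from center, find outer ring edge
c=np.array([285.5,236.]);pts=[]
gb=cv2.GaussianBlur(g,(3,3),0).astype(float)
for a in np.deg2rad(np.r_[95:330:5]):
    d=np.array([np.cos(a),np.sin(a)]);r=np.arange(46,64,.5)
    v=cv2.remap(gb.astype(np.float32),(c[0]+r*d[0]).astype(np.float32)[None],(c[1]+r*d[1]).astype(np.float32)[None],1)[0]
    i=np.argmin(np.diff(v)); pts.append(c+r[i]*d)
Q=np.array([onz(t,*p,.015)[:2] for p in pts])
for _ in range(3):
    A=np.c_[2*Q,np.ones(len(Q))];x=np.linalg.lstsq(A,(Q**2).sum(1),rcond=None)[0];rad=np.sqrt(x[2]+x[0]**2+x[1]**2)
    res=np.linalg.norm(Q-x[:2],axis=1)-rad; Q=Q[abs(res)<max(.004,1.5*res.std())]
print('base',x[:2].round(4),rad.round(4),len(Q))
# bystanders
for n,uv,z in (('weight',(378,175),.09),('eth',(330,152),.13)):print(n,onz(t,*uv,z).round(3))
```

```text
knob [ 0.484 -0.147  0.154] 0.0026 [ 0.485 -0.145  0.174]
nut [(np.int32(338), [286.6, 233.6], [0, 0, 22, 20]), (np.int32(102), [286.0, 233.2], [5, 4, 11, 11])]
lid [(np.int32(176), [278.1, 266.1], [7, 9, 15, 15])]
lidS [(np.int32(108), [327.3, 186.4], [10, 5, 16, 8])]
nut [ 0.544 -0.011  0.134]
lid [0.453 0.011 0.12 ]
red [0.512 0.268 0.079] 0.002 [0.513 0.267 0.08 ] [0.508 0.266 0.076]
yellow [0.412 0.272 0.078] 0.0019 [0.413 0.271 0.08 ] [0.408 0.271 0.076]
blue [0.424 0.377 0.079] 0.0031 [0.425 0.375 0.08 ] [0.419 0.376 0.076]
base [ 0.5455 -0.0092] 0.1616 42
weight [ 0.716 -0.279  0.09 ]
eth [ 0.775 -0.135  0.13 ]
```

```bash
cat >> h.py <<'E'
AX=np.array([.5445,-.010])
def Rdown(yaw):  # y_tool along yaw (deg), z down
    a=np.deg2rad(yaw); y=np.array([np.cos(a),np.sin(a),0]); z=np.array([0,0,-1.]); return np.c_[np.cross(y,z),y,z]
def knob(k,base=246.0,r=.150):
    a=np.deg2rad(base+60*k); return AX+r*np.array([np.cos(a),np.sin(a)])
def plan(wps,p=None,Rm=None):
    """wps: (x,y,z,yaw,finger,rows); prints calls of 8 rows"""
    s=ctrl.get_state()
    if p is None: p=s['position'];Rm=R.from_rotvec(s['tool_rot']).as_matrix()
    rows=[w for w in wps for _ in range(w[5])]
    while len(rows)%8: rows.append(rows[-1])
    for i in range(0,len(rows),8):
        out=[]
        for w in rows[i:i+8]:
            Rt=Rdown(w[3]); sh=Rm.T@(np.array(w[:3])-p)/.3; tu=R.from_matrix(Rm.T@Rt).as_rotvec()/np.deg2rad(60)
            out+= [float(x)+0. for x in np.r_[sh,tu].round(3)]+[w[4]]
        print('CALL',i//8,'BAD' if max(map(abs,out))>1 else '');
        for j in range(0,56,7): print(','.join('%g'%x for x in out[j:j+7]),end=', ' if j<49 else '\n')
        p=np.array(rows[i+7][:3]);Rm=Rdown(rows[i+7][3])
def st():
    s=ctrl.get_state(); y=R.from_rotvec(s['tool_rot']).as_matrix()[:,1]
    print('t',round(s['time'],2),'p',s['position'].round(4),'yaw',np.rad2deg(np.arctan2(y[1],y[0])).round(1),'g',round(s['grip_width'],3),round(s['grip_force'],1),'f',s['ft_force'].round(1),'j',s['joint_positions'].round(2))
E
python3 - <<'E'
from h import *
t=img('top'); s=img('scene')
print(two(t,(278.1,266.1),s,(327.3,186.4)))
for k in range(4): print(knob(k).round(3))
plan([(.45,.30,.235,76,1,8),(.4525,.0125,.235,76,1,8)])
E
```

```text
(array([0.4518323 , 0.01442008, 0.12156414]), np.float64(0.002566486342264732))
[ 0.483 -0.147]
[ 0.633 -0.131]
[0.694 0.006]
[0.606 0.127]
CALL 0 BAD
-1.209,-0.829,-0.042,0,0,-0.003,1, -1.209,-0.829,-0.042,0,0,-0.003,1, -1.209,-0.829,-0.042,0,0,-0.003,1, -1.209,-0.829,-0.042,0,0,-0.003,1, -1.209,-0.829,-0.042,0,0,-0.003,1, -1.209,-0.829,-0.042,0,0,-0.003,1, -1.209,-0.829,-0.042,0,0,-0.003,1, -1.209,-0.829,-0.042,0,0,-0.003,1
CALL 1 
-0.24,-0.928,0,0,0,0,1, -0.24,-0.928,0,0,0,0,1, -0.24,-0.928,0,0,0,0,1, -0.24,-0.928,0,0,0,0,1, -0.24,-0.928,0,0,0,0,1, -0.24,-0.928,0,0,0,0,1, -0.24,-0.928,0,0,0,0,1, -0.24,-0.928,0,0,0,0,1
```

Call:
{"method": "jog_arm", "body": {
  "moves": [-0.98,-0.8,-0.04,0,0,0,1,-0.98,-0.8,-0.04,0,0,0,1,-0.98,-0.8,-0.04,0,0,0,1,-0.98,-0.8,-0.04,0,0,0,1,-0.98,-0.8,-0.04,0,0,0,1,-0.98,-0.8,-0.04,0,0,0,1,-0.98,-0.8,-0.04,0,0,0,1,-0.98,-0.8,-0.04,0,0,0,1]
}}

```text
time: 1.4
position: [0.3855, 0.3256, 0.2348]
tool_rot: [-0.389, -3.117, -0.002]
ft_force: [0.8, 0.4, -0.6]
grip_width: 1.0
grip_force: 0.0
```

Run:
```python
from h import *
st()
plan([(.452,.013,.235,76,1,7),(.452,.013,.15,76,1,1),(.452,.013,.15,76,1,2),(.452,.013,.086,76,1,3),(.452,.013,.086,76,-1,3)])
```

```text
t 1.4 p [0.3855 0.3256 0.2348] yaw 75.8 g 1.0 0.0 f [ 0.8  0.4 -0.6] j [-0.93  0.    0.17  1.79 -0.    1.35  0.57]
CALL 0 
-0.471,-0.955,-0.002,0.001,0,-0.004,1, -0.471,-0.955,-0.002,0.001,0,-0.004,1, -0.471,-0.955,-0.002,0.001,0,-0.004,1, -0.471,-0.955,-0.002,0.001,0,-0.004,1, -0.471,-0.955,-0.002,0.001,0,-0.004,1, -0.471,-0.955,-0.002,0.001,0,-0.004,1, -0.471,-0.955,-0.002,0.001,0,-0.004,1, -0.471,-0.956,0.282,0.001,0,-0.004,1
CALL 1 
0,0,0,0,0,0,1, 0,0,0,0,0,0,1, 0,0,0.213,0,0,0,1, 0,0,0.213,0,0,0,1, 0,0,0.213,0,0,0,1, 0,0,0.213,0,0,0,-1, 0,0,0.213,0,0,0,-1, 0,0,0.213,0,0,0,-1
```

Call:
{"method": "jog_arm", "body": {
  "moves": [-0.47,-0.955,0,0,0,0,1,-0.47,-0.955,0,0,0,0,1,-0.47,-0.955,0,0,0,0,1,-0.47,-0.955,0,0,0,0,1,-0.47,-0.955,0,0,0,0,1,-0.47,-0.955,0,0,0,0,1,-0.47,-0.955,0,0,0,0,1,-0.47,-0.955,0.28,0,0,0,1],
  "newtons": 20
}}

```text
time: 2.4
position: [0.456, 0.0168, 0.1752]
tool_rot: [0.379, 3.109, 0.007]
ft_force: [1.7, 0.6, -1.6]
grip_width: 1.003
grip_force: 0.0
```

Call:
{"method": "jog_arm", "body": {
  "moves": [0,0,0,0,0,0,1,0,0,0,0,0,0,1,0,0,0.21,0,0,0,1,0,0,0.21,0,0,0,1,0,0,0.21,0,0,0,1,0,0,0.21,0,0,0,-1,0,0,0.21,0,0,0,-1,0,0,0.21,0,0,0,-1]
}}

```text
time: 3.4
position: [0.4525, 0.0132, 0.1098]
tool_rot: [0.388, 3.116, 0.001]
ft_force: [0.3, -0.0, -0.2]
grip_width: 0.744
grip_force: 0.0
```

Run:
```python
from h import *
st()
plan([(.452,.013,.25,76,-1,5),(.452,.013,.25,76,-1,3),(.455,-.2,.25,78,-1,5),(.457,-.309,.25,78,-1,3),(.457,-.309,.075,78,-1,4),(.457,-.309,.0585,78,-1,2),(.457,-.309,.0585,78,.5,2),(.457,-.309,.25,78,.5,4)])
```

```text
t 3.4 p [0.4525 0.0132 0.1098] yaw 75.8 g 0.744 0.0 f [ 0.3 -0.  -0.2] j [-0.64 -0.03  0.55  2.08  0.02  1.09  1.23]
CALL 0 
0.001,-0.001,-0.467,0.001,0.001,-0.003,-1, 0.001,-0.001,-0.467,0.001,0.001,-0.003,-1, 0.001,-0.001,-0.467,0.001,0.001,-0.003,-1, 0.001,-0.001,-0.467,0.001,0.001,-0.003,-1, 0.001,-0.001,-0.467,0.001,0.001,-0.003,-1, 0.001,-0.001,-0.467,0.001,0.001,-0.003,-1, 0.001,-0.001,-0.467,0.001,0.001,-0.003,-1, 0.001,-0.001,-0.467,0.001,0.001,-0.003,-1
CALL 1 BAD
-0.181,-0.686,0,0,0,-0.033,-1, -0.181,-0.686,0,0,0,-0.033,-1, -0.181,-0.686,0,0,0,-0.033,-1, -0.181,-0.686,0,0,0,-0.033,-1, -0.181,-0.686,0,0,0,-0.033,-1, -0.276,-1.037,0,0,0,-0.033,-1, -0.276,-1.037,0,0,0,-0.033,-1, -0.276,-1.037,0,0,0,-0.033,-1
CALL 2 
0,0,0.583,0,0,0,-1, 0,0,0.583,0,0,0,-1, 0,0,0.583,0,0,0,-1, 0,0,0.583,0,0,0,-1, 0,0,0.638,0,0,0,-1, 0,0,0.638,0,0,0,-1, 0,0,0.638,0,0,0,0.5, 0,0,0.638,0,0,0,0.5
CALL 3 
0,0,-0.638,0,0,0,0.5, 0,0,-0.638,0,0,0,0.5, 0,0,-0.638,0,0,0,0.5, 0,0,-0.638,0,0,0,0.5, 0,0,-0.638,0,0,0,0.5, 0,0,-0.638,0,0,0,0.5, 0,0,-0.638,0,0,0,0.5, 0,0,-0.638,0,0,0,0.5
```

Call:
{"method": "jog_arm", "body": {
  "moves": [0,0,0,0,0,0,1,0,0,0.08,0,0,0,1,0,0,0.08,0,0,0,1,0,0,0.08,0,0,0,-1,0,0,0.08,0,0,0,-1,0,0,0.08,0,0,0,-1,0,0,0.08,0,0,0,-1,0,0,0.08,0,0,0,-1]
}}

```text
time: 4.4
position: [0.4522, 0.013, 0.0853]
tool_rot: [0.388, 3.117, 0.0]
ft_force: [-0.3, -0.5, 1.0]
grip_width: 0.567
grip_force: 20.0
```

Run:
```python
from h import *
st()
plan([(.452,.013,.25,76,-1,8),(.455,-.27,.25,76,-1,8),(.458,-.309,.25,78,-1,2),(.458,-.309,.075,78,-1,5),(.458,-.309,.0585,78,-1,1),(.458,-.309,.0585,78,-1,1),(.458,-.309,.0585,78,.5,4),(.458,-.309,.25,78,.5,4)])
```

```text
t 4.4 p [0.4522 0.013  0.0853] yaw 75.8 g 0.567 20.0 f [-0.3 -0.5  1. ] j [-0.64  0.01  0.56  2.1  -0.    1.03  1.25]
CALL 0 
0,0,-0.549,0,0,-0.003,-1, 0,0,-0.549,0,0,-0.003,-1, 0,0,-0.549,0,0,-0.003,-1, 0,0,-0.549,0,0,-0.003,-1, 0,0,-0.549,0,0,-0.003,-1, 0,0,-0.549,0,0,-0.003,-1, 0,0,-0.549,0,0,-0.003,-1, 0,0,-0.549,0,0,-0.003,-1
CALL 1 
-0.238,-0.913,0,0,0,0,-1, -0.238,-0.913,0,0,0,0,-1, -0.238,-0.913,0,0,0,0,-1, -0.238,-0.913,0,0,0,0,-1, -0.238,-0.913,0,0,0,0,-1, -0.238,-0.913,0,0,0,0,-1, -0.238,-0.913,0,0,0,0,-1, -0.238,-0.913,0,0,0,0,-1
CALL 2 
-0.041,-0.124,0,0,0,-0.033,-1, -0.041,-0.124,0,0,0,-0.033,-1, -0.041,-0.124,0.583,0,0,-0.033,-1, -0.041,-0.124,0.583,0,0,-0.033,-1, -0.041,-0.124,0.583,0,0,-0.033,-1, -0.041,-0.124,0.583,0,0,-0.033,-1, -0.041,-0.124,0.583,0,0,-0.033,-1, -0.041,-0.124,0.638,0,0,-0.033,-1
CALL 3 
0,0,0,0,0,0,-1, 0,0,0,0,0,0,0.5, 0,0,0,0,0,0,0.5, 0,0,0,0,0,0,0.5, 0,0,0,0,0,0,0.5, 0,0,-0.638,0,0,0,0.5, 0,0,-0.638,0,0,0,0.5, 0,0,-0.638,0,0,0,0.5
CALL 4 
0,0,0,0,0,0,0.5, 0,0,0,0,0,0,0.5, 0,0,0,0,0,0,0.5, 0,0,0,0,0,0,0.5, 0,0,0,0,0,0,0.5, 0,0,0,0,0,0,0.5, 0,0,0,0,0,0,0.5, 0,0,0,0,0,0,0.5
```

Call:
{"method": "jog_arm", "body": {
  "moves": [0,0,-0.55,0,0,0,-1,0,0,-0.55,0,0,0,-1,0,0,-0.55,0,0,0,-1,0,0,-0.55,0,0,0,-1,-0.238,-0.913,-0.55,0,0,0,-1,-0.238,-0.913,-0.55,0,0,0,-1,-0.238,-0.913,-0.55,0,0,0,-1,-0.238,-0.913,-0.55,0,0,0,-1]
}}

```text
time: 5.4
position: [0.4527, -0.2383, 0.2484]
tool_rot: [-0.387, -3.116, -0.001]
ft_force: [2.1, 1.0, -1.9]
grip_width: 0.572
grip_force: 20.0
```

Run:
```python
from h import *
st()
t=img('top','a1.png')
plan([(.458,-.309,.25,78,-1,4),(.458,-.309,.075,78,-1,4),(.458,-.309,.0555,78,-1,3),(.458,-.309,.0555,78,.5,4),(.458,-.309,.25,78,.5,1)])
```

```text
t 5.4 p [ 0.4527 -0.2383  0.2484] yaw 75.8 g 0.572 20.0 f [ 2.1  1.  -1.9] j [-0.46 -0.01  0.9   1.78  0.01  1.38  1.76]
CALL 0 
-0.075,-0.188,-0.001,-0.007,0.001,-0.046,-1, -0.075,-0.188,-0.001,-0.007,0.001,-0.046,-1, -0.075,-0.188,-0.001,-0.007,0.001,-0.046,-1, -0.075,-0.188,-0.001,-0.007,0.001,-0.046,-1, -0.075,-0.183,0.582,-0.007,0.001,-0.046,-1, -0.075,-0.183,0.582,-0.007,0.001,-0.046,-1, -0.075,-0.183,0.582,-0.007,0.001,-0.046,-1, -0.075,-0.183,0.582,-0.007,0.001,-0.046,-1
CALL 1 
0,0,0.065,0,0,0,-1, 0,0,0.065,0,0,0,-1, 0,0,0.065,0,0,0,-1, 0,0,0.065,0,0,0,0.5, 0,0,0.065,0,0,0,0.5, 0,0,0.065,0,0,0,0.5, 0,0,0.065,0,0,0,0.5, 0,0,-0.583,0,0,0,0.5
```

Call:
{"method": "jog_arm", "body": {
  "moves": [-0.07,-0.19,0,0,0,0,-1,-0.07,-0.19,0,0,0,0,-1,-0.07,-0.19,0,0,0,0,-1,-0.07,-0.19,0,0,0,0,-1,-0.07,-0.19,0.58,0,0,0,-1,-0.07,-0.19,0.58,0,0,0,-1,-0.07,-0.19,0.58,0,0,0,-1,-0.07,-0.19,0.58,0,0,0,-1]
}}

```text
time: 6.45
position: [0.4577, -0.2942, 0.073]
tool_rot: [-0.385, -3.111, -0.004]
ft_force: [-0.0, 0.4, -1.3]
grip_width: 0.572
grip_force: 20.0
```

Run:
```python
from h import *
st()
```

```text
t 6.45 p [ 0.4577 -0.2942  0.073 ] yaw 75.9 g 0.572 20.0 f [-0.   0.4 -1.3] j [-0.28  0.33  0.93  1.91 -0.3   1.06  2.1 ]
```

View pics/a1.png

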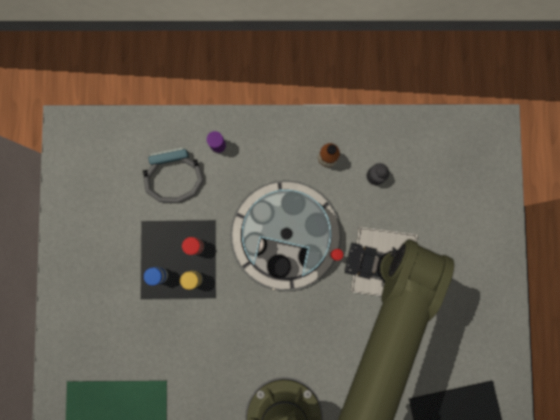

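The port cup at (279,266) is now empty, and the jar is held over the tray around (384,263).

Call:
{"method": "jog_arm", "body": {
  "moves": [0,0,0.04,0,0,0,-1,0,0,0.061,0,0,0,-1,0,0,0.061,0,0,0,-1,0,0,0.061,0,0,0,0.6,0,0,0.061,0,0,0,0.6,0,0,0.061,0,0,0,0.6,0,0,0.061,0,0,0,0.6,0,0,-0.1,0,0,0,0.6]
}}

```text
time: 7.45
position: [0.458, -0.2956, 0.1037]
tool_rot: [-0.387, -3.11, -0.002]
ft_force: [0.8, 0.4, 0.4]
grip_width: 0.796
grip_force: 0.0
```

Run:
```python
from h import *
st()
plan([(.455,-.293,.24,76,1,3),(.455,-.02,.24,76,1,5),(.511,.258,.24,76,1,4),(.511,.268,.10,76,1,4)])
```

```text
t 7.45 p [ 0.458  -0.2956  0.1037] yaw 75.8 g 0.796 0.0 f [0.8 0.4 0.4] j [-0.31  0.29  0.96  1.88 -0.26  1.12  2.07]
CALL 0 
0.015,0.006,-0.454,0,-0.007,-0.003,1, 0.015,0.006,-0.454,0,-0.007,-0.003,1, 0.015,0.006,-0.454,0,-0.007,-0.003,1, 0.238,0.888,-0.452,0,-0.007,-0.003,1, 0.238,0.888,-0.452,0,-0.007,-0.003,1, 0.238,0.888,-0.452,0,-0.007,-0.003,1, 0.238,0.888,-0.452,0,-0.007,-0.003,1, 0.238,0.888,-0.452,0,-0.007,-0.003,1
CALL 1 
0.043,0.944,0,0,0,0,1, 0.043,0.944,0,0,0,0,1, 0.043,0.944,0,0,0,0,1, 0.043,0.944,0,0,0,0,1, 0.051,0.977,0.467,0,0,0,1, 0.051,0.977,0.467,0,0,0,1, 0.051,0.977,0.467,0,0,0,1, 0.051,0.977,0.467,0,0,0,1
```

Call:
{"method": "jog_arm", "body": {
  "moves": [0.01,0,-0.45,0,0,0,1,0.01,0,-0.45,0,0,0,1,0.01,0,-0.45,0,0,0,1,0.24,0.89,-0.45,0,0,0,1,0.24,0.89,-0.45,0,0,0,1,0.24,0.89,-0.45,0,0,0,1,0.24,0.89,-0.45,0,0,0,1,0.24,0.89,-0.45,0,0,0,1]
}}

```text
time: 8.45
position: [0.4549, -0.0166, 0.24]
tool_rot: [-0.379, -3.117, -0.001]
ft_force: [0.6, -0.5, -0.9]
grip_width: 1.0
grip_force: 0.0
```

Call:
{"method": "jog_arm", "body": {
  "moves": [0.05,0.97,0,0,0,0,1,0.05,0.97,0,0,0,0,1,0.05,0.97,0,0,0,0,1,0.05,0.97,0,0,0,0,1,0.05,0.97,0,0,0,0,1,0.05,0.97,0.4,0,0,0,1,0.05,0.97,0.4,0,0,0,1,0.05,0.97,0.4,0,0,0,1]
}}

```text
time: 9.45
position: [0.5087, 0.2627, 0.1157]
tool_rot: [-0.387, -3.109, 0.012]
ft_force: [0.2, 0.2, 0.1]
grip_width: 1.001
grip_force: 0.0
```

Run:
```python
from h import *
st(); s=img('scene'); S=np.asarray(s['pixels']);H=cv2.cvtColor(S,cv2.COLOR_RGB2HSV)
for c,rs in dict(red=[(0,5),(174,180)],yellow=[(18,28)],blue=[(105,122)]).items():
    m=sum(cv2.inRange(H,(lo,150,70),(hi,255,255)) for lo,hi in rs).astype(np.uint8);m[:220]=0
    k,l,q,ce=cv2.connectedComponentsWithStats(m)
    for i in range(1,k):
        if 40<q[i,4]<900: print(c,q[i].tolist(),ce[i].round(1).tolist())
plan([(.511,.268,.050,76,1,3),(.511,.268,.05,76,-1,5),(.511,.268,.25,76,-1,4),(.455,.05,.25,76,-1,4)])
```

```text
t 9.45 p [0.5087 0.2627 0.1157] yaw 75.8 g 1.001 0.0 f [0.2 0.2 0.1] j [-0.93  0.26  0.46  1.78 -0.12  1.14  0.9 ]
red [365, 244, 21, 18, 277] [374.5, 252.4]
red [362, 262, 21, 14, 152] [371.5, 270.2]
yellow [395, 235, 18, 13, 162] [404.5, 241.3]
yellow [390, 251, 20, 11, 133] [399.5, 256.5]
blue [425, 255, 21, 18, 287] [435.0, 263.5]
blue [421, 278, 21, 10, 131] [430.9, 282.8]
CALL 0 
0.004,0.014,0.231,-0.004,-0.003,-0.004,1, 0.004,0.014,0.231,-0.004,-0.003,-0.004,1, 0.004,0.014,0.231,-0.004,-0.003,-0.004,1, 0.004,0.014,0.231,-0.004,-0.003,-0.004,-1, 0.004,0.014,0.231,-0.004,-0.003,-0.004,-1, 0.004,0.014,0.231,-0.004,-0.003,-0.004,-1, 0.004,0.014,0.231,-0.004,-0.003,-0.004,-1, 0.004,0.014,0.231,-0.004,-0.003,-0.004,-1
CALL 1 
0,0,-0.667,0,0,0,-1, 0,0,-0.667,0,0,0,-1, 0,0,-0.667,0,0,0,-1, 0,0,-0.667,0,0,0,-1, 0.005,-0.75,-0.667,0,0,0,-1, 0.005,-0.75,-0.667,0,0,0,-1, 0.005,-0.75,-0.667,0,0,0,-1, 0.005,-0.75,-0.667,0,0,0,-1
```

Call:
{"method": "jog_arm", "body": {
  "moves": [0,0.015,0.225,0,0,0,1,0,0.015,0.225,0,0,0,1,0,0.015,0.225,0,0,0,1,0,0.015,0.225,0,0,0,-1,0,0.015,0.225,0,0,0,-1,0,0.015,0.225,0,0,0,-1,0,0.015,0.225,0,0,0,-1,0,0.015,0.225,0,0,0,-1]
}}

```text
time: 10.5
position: [0.5138, 0.2691, 0.0537]
tool_rot: [-0.388, -3.117, 0.0]
ft_force: [-1.3, -1.2, 1.5]
grip_width: 0.569
grip_force: 20.0
```

Call:
{"method": "jog_arm", "body": {
  "moves": [0,0,-0.66,0,0,0,-1,0,0,-0.66,0,0,0,-1,0,0,-0.66,0,0,0,-1,0,0,-0.66,0,0,0,-1,0,-0.87,-0.66,0,0,0,-1,0,-0.87,-0.66,0,0,0,-1,0,-0.87,-0.66,0,0,0,-1,0,-0.87,-0.66,0,0,0,-1]
}}

```text
time: 11.5
position: [0.4512, 0.025, 0.2502]
tool_rot: [-0.387, -3.116, 0.001]
ft_force: [0.6, -0.5, -0.5]
grip_width: 0.567
grip_force: 20.0
```

Run:
```python
from h import *
st()
img('scene','a2.png')
plan([(.4522,.0132,.25,76,-1,3),(.4522,.0132,.14,76,-1,3),(.4522,.0132,.12,76,-1,2)])
```

```text
t 11.5 p [0.4512 0.025  0.2502] yaw 75.8 g 0.567 20.0 f [ 0.6 -0.5 -0.5] j [-0.8  -0.17  0.62  1.89  0.1   1.4   1.12]
CALL 0 
-0.011,-0.004,0.001,-0.004,-0.003,-0.013,-1, -0.011,-0.004,0.001,-0.004,-0.003,-0.013,-1, -0.011,-0.004,0.001,-0.004,-0.003,-0.013,-1, -0.012,-0.003,0.368,-0.004,-0.003,-0.013,-1, -0.012,-0.003,0.368,-0.004,-0.003,-0.013,-1, -0.012,-0.003,0.368,-0.004,-0.003,-0.013,-1, -0.012,-0.003,0.435,-0.004,-0.003,-0.013,-1, -0.012,-0.003,0.435,-0.004,-0.003,-0.013,-1
```

View pics/a2.png

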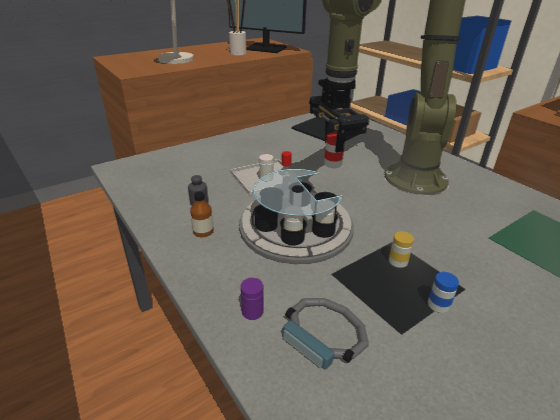

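The red jar is held over the port and white1 stands in the tray at (266,168). The blue jar was knocked to (443,292) and is still upright.

Call:
{"method": "jog_arm", "body": {
  "moves": [-0.01,0,0,0,0,0,-1,-0.01,0,0,0,0,0,-1,-0.01,0,0.34,0,0,0,-1,-0.01,0,0.34,0,0,0,-1,-0.01,0,0.34,0,0,0,-1,-0.01,0,0.43,0,0,0,-1,-0.01,0,0.43,0,0,0,-1,-0.01,0,0.43,0,0,0,-1]
}}

```text
time: 12.55
position: [0.457, 0.0272, 0.1242]
tool_rot: [0.386, 3.115, 0.001]
ft_force: [1.3, -1.3, 1.5]
grip_width: 0.57
grip_force: 20.0
```

Run:
```python
from h import *
st()
```

```text
t 12.55 p [0.457  0.0272 0.1242] yaw 75.9 g 0.57 20.0 f [ 1.3 -1.3  1.5] j [-0.79 -0.04  0.67  2.06  0.03  1.12  1.19]
```

The commanded pose stopped short of the target, so the jar is 14 mm off. I'll lift, correct and look.

Call:
{"method": "jog_arm", "body": {
  "moves": [0,0,-0.15,0,0,0,-1,0,0,-0.15,0,0,0,-1,0.004,-0.049,-0.15,0,0,0,-1,0.004,-0.049,-0.15,0,0,0,-1,0.004,-0.049,-0.15,0,0,0,-1,0.004,-0.049,-0.15,0,0,0,-1,0.004,-0.049,-0.15,0,0,0,-1,0.004,-0.049,-0.15,0,0,0,-1]
}}

```text
time: 13.55
position: [0.4507, 0.0124, 0.1675]
tool_rot: [-0.388, -3.117, 0.0]
ft_force: [-0.0, 0.3, -1.1]
grip_width: 0.571
grip_force: 20.0
```

Run:
```python
from h import *
st()
s=img('scene');S=np.asarray(s['pixels'])
b=cv2.resize(S[80:260,230:400],None,fx=3,fy=3,interpolation=cv2.INTER_CUBIC)
cv2.imwrite('pics/a3.png',b[:,:,::-1]); st()
```

```text
t 13.55 p [0.4507 0.0124 0.1675] yaw 75.8 g 0.571 20.0 f [-0.   0.3 -1.1] j [-0.79 -0.11  0.67  2.01  0.08  1.22  1.17]
t 13.6 p [0.4507 0.0123 0.1675] yaw 75.8 g 0.573 20.0 f [-0.1  0.1 -1.5] j [-0.79 -0.12  0.67  2.01  0.08  1.22  1.17]
```

View pics/a3.png

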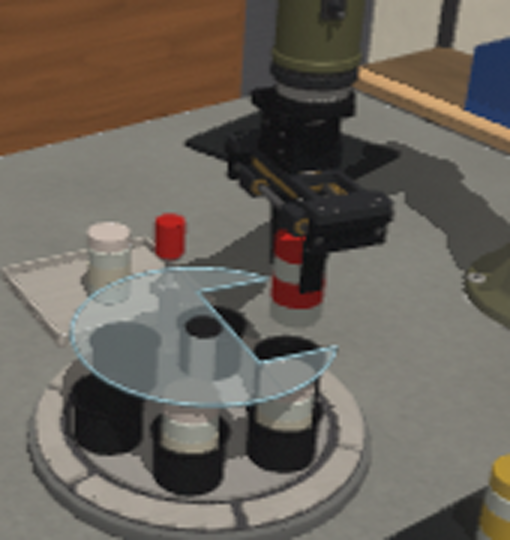

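The red jar is upright in the grip just above the port cup. Whites 2 and 3 are under the cover and white1 is in the tray.

Call:
{"method": "jog_arm", "body": {
  "moves": [-0.005,0,0.12,0,0,0,-1,-0.005,0,0.16,0,0,0,-1,-0.005,0,0.2,0,0,0,-1,-0.005,0,0.23,0,0,0,-1,-0.005,0,0.25,0,0,0,-1,-0.005,0,0.255,0,0,0,-1,-0.005,0,0.255,0,0,0,-1,-0.005,0,0.255,0,0,0,-1]
}}

```text
time: 14.6
position: [0.4524, 0.012, 0.0914]
tool_rot: [0.388, 3.117, 0.001]
ft_force: [-1.1, -1.5, -1.3]
grip_width: 0.57
grip_force: 20.0
```

Run:
```python
from h import *
st()
```

```text
t 14.6 p [0.4524 0.012  0.0914] yaw 75.8 g 0.57 20.0 f [-1.1 -1.5 -1.3] j [-0.78 -0.01  0.7   2.1   0.    1.05  1.24]
```

Call:
{"method": "jog_arm", "body": {
  "moves": [0,0,0.007,0,0,0,-1,0,0,0.007,0,0,0,0.7,0,0,0.007,0,0,0,0.7,0,0,0.007,0,0,0,0.7,0,0,0.007,0,0,0,0.7,0,0,-0.42,0,0,0,0.7,0,0,-0.42,0,0,0,0.7,0,0,-0.42,0,0,0,0.7]
}}

```text
time: 15.6
position: [0.4552, 0.0122, 0.2219]
tool_rot: [0.387, 3.109, 0.007]
ft_force: [-0.5, 0.7, -1.2]
grip_width: 0.846
grip_force: 0.0
```

Run:
```python
from h import *
st()
t=img('top');T=np.asarray(t['pixels'])
k=knob(0)
plan([(.4835,-.147,.23,16,.6,8)])
H=cv2.cvtColor(T,cv2.COLOR_RGB2HSV)
for c,rs in dict(red=[(0,5),(174,180)],yellow=[(18,28)],blue=[(105,122)]).items():
    m=sum(cv2.inRange(H,(lo,150,70),(hi,255,255)) for lo,hi in rs).astype(np.uint8)
    n,l,q,ce=cv2.connectedComponentsWithStats(m)
    for i in range(1,n):
        if 30<q[i,4]<900: print(c,q[i].tolist(),ce[i].round(1).tolist(),onz(t,*ce[i],.08).round(3))
```

```text
t 15.6 p [0.4552 0.0122 0.2219] yaw 75.8 g 0.846 0.0 f [-0.5  0.7 -1.2] j [-0.81 -0.16  0.66  1.94  0.1   1.33  1.15]
CALL 0 
-0.227,-0.49,-0.035,0.005,0.002,0.997,0.6, -0.227,-0.49,-0.035,0.005,0.002,0.997,0.6, -0.227,-0.49,-0.035,0.005,0.002,0.997,0.6, -0.227,-0.49,-0.035,0.005,0.002,0.997,0.6, -0.227,-0.49,-0.035,0.005,0.002,0.997,0.6, -0.227,-0.49,-0.035,0.005,0.002,0.997,0.6, -0.227,-0.49,-0.035,0.005,0.002,0.997,0.6, -0.227,-0.49,-0.035,0.005,0.002,0.997,0.6
red [331, 249, 12, 11, 108] [336.6, 254.2] [ 0.485 -0.156  0.08 ]
yellow [181, 272, 17, 17, 222] [188.9, 280.3] [0.413 0.271 0.08 ]
blue [128, 260, 15, 14, 179] [135.0, 266.4] [0.453 0.426 0.08 ]
```

Call:
{"method": "jog_arm", "body": {
  "moves": [-0.227,-0.49,-0.03,0,0,1,0.6,-0.227,-0.49,-0.03,0,0,1,0.6,-0.227,-0.49,-0.03,0,0,1,0.6,-0.227,-0.49,-0.03,0,0,1,0.6,-0.227,-0.49,-0.03,0,0,1,0.6,-0.227,-0.49,-0.03,0,0,1,0.6,-0.227,-0.49,-0.03,0,0,1,0.6,-0.227,-0.49,-0.03,0,0,1,0.6]
}}

```text
time: 16.65
position: [0.4816, -0.1472, 0.2252]
tool_rot: [-1.892, -2.507, 0.002]
ft_force: [-0.4, 0.1, -0.6]
grip_width: 0.798
grip_force: 0.0
```

Run:
```python
from h import *
st()
plan([(.4835,-.147,.1395,16,.6,3),(.4835,-.147,.1395,16,-1,5)])
```

```text
t 16.65 p [ 0.4816 -0.1472  0.2252] yaw 15.9 g 0.798 0.0 f [-0.4  0.1 -0.6] j [-0.62 -0.02  0.87  1.83  0.02  1.33  0.52]
CALL 0 
-0.001,0.007,0.286,-0.001,0,-0.002,0.6, -0.001,0.007,0.286,-0.001,0,-0.002,0.6, -0.001,0.007,0.286,-0.001,0,-0.002,0.6, -0.001,0.007,0.286,-0.001,0,-0.002,-1, -0.001,0.007,0.286,-0.001,0,-0.002,-1, -0.001,0.007,0.286,-0.001,0,-0.002,-1, -0.001,0.007,0.286,-0.001,0,-0.002,-1, -0.001,0.007,0.286,-0.001,0,-0.002,-1
```

Call:
{"method": "jog_arm", "body": {
  "moves": [0,0.007,0.286,0,0,0,0.6,0,0.007,0.286,0,0,0,0.6,0,0.007,0.286,0,0,0,-1,0,0.007,0.286,0,0,0,-1,0,0.007,0.286,0,0,0,-1,0,0.007,0.286,0,0,0,-1,0,0.007,0.286,0,0,0,-1,0,0.007,0.286,0,0,0,-1],
  "newtons": 40
}}

```text
time: 17.65
position: [0.4842, -0.1472, 0.1408]
tool_rot: [1.895, 2.505, 0.0]
ft_force: [-1.4, -2.3, 4.5]
grip_width: 0.359
grip_force: 40.0
```

```bash
cat >> h.py <<'E'
def arc(k,p,lift=.0135,yaw0=16.,n=9,phi0=None):
    """lift, arc k->k+1 starting from measured TCP p, lower"""
    rel=p[:2]-AX; phi=np.arctan2(rel[1],rel[0]); r=np.hypot(*rel); print('angle',np.rad2deg(phi).round(2),'r',r.round(4))
    W=[(p[0],p[1],p[2]+lift/2,yaw0,-1,1),(p[0],p[1],p[2]+lift,yaw0,-1,2)]
    for i in range(1,n+1):
        a=phi+np.deg2rad(60)*i/n; q=AX+r*np.array([np.cos(a),np.sin(a)]); W.append((q[0],q[1],p[2]+lift,yaw0+60*i/n,-1,1))
    W.append((*W[-1][:5],4))
    plan(W)
E
python3 - <<'E'
from h import *
st()
arc(0,ctrl.get_state()['position'])
E
```

```text
t 17.65 p [ 0.4842 -0.1472  0.1408] yaw 15.8 g 0.359 40.0 f [-1.4 -2.3  4.5] j [-0.6   0.08  0.89  1.93 -0.07  1.16  0.59]
angle -113.71 r 0.1499
CALL 0 
0,0,-0.022,0,0,-0.003,-1, 0,0,-0.045,0,0,-0.003,-1, 0,0,-0.045,0,0,-0.003,-1, -0.034,0.047,-0.045,0,0,-0.115,-1, -0.063,0.097,-0.045,0,0,-0.226,-1, -0.085,0.151,-0.045,0,0,-0.337,-1, -0.102,0.207,-0.045,0,0,-0.448,-1, -0.111,0.264,-0.045,0,0,-0.559,-1
CALL 1 
-0.034,0.047,0,0,0,-0.111,-1, -0.063,0.097,0,0,0,-0.222,-1, -0.086,0.151,0,0,0,-0.333,-1, -0.102,0.206,0,0,0,-0.444,-1, -0.102,0.206,0,0,0,-0.444,-1, -0.102,0.206,0,0,0,-0.444,-1, -0.102,0.206,0,0,0,-0.444,-1, -0.102,0.206,0,0,0,-0.444,-1
```

Call:
{"method": "jog_arm", "body": {
  "moves": [0,0,-0.022,0,0,0,-1,0,0,-0.045,0,0,0,-1,0,0,-0.045,0,0,0,-1,-0.034,0.047,-0.045,0,0,-0.11,-1,-0.063,0.097,-0.045,0,0,-0.222,-1,-0.085,0.151,-0.045,0,0,-0.333,-1,-0.102,0.207,-0.045,0,0,-0.444,-1,-0.111,0.264,-0.045,0,0,-0.556,-1]
}}

```text
time: 18.65
position: [0.5693, -0.1566, 0.1523]
tool_rot: [-1.09, -2.944, 0.0]
ft_force: [1.4, -0.2, -11.2]
grip_width: 0.359
grip_force: 40.0
```

Call:
{"method": "jog_arm", "body": {
  "moves": [-0.034,0.047,0,0,0,-0.11,-1,-0.063,0.097,0,0,0,-0.222,-1,-0.086,0.151,0,0,0,-0.333,-1,-0.102,0.206,0,0,0,-0.444,-1,-0.102,0.206,0,0,0,-0.444,-1,-0.102,0.206,0,0,0,-0.444,-1,-0.102,0.206,0,0,0,-0.444,-1,-0.102,0.206,0,0,0,-0.444,-1]
}}

```text
time: 19.65
position: [0.6325, -0.1293, 0.1534]
tool_rot: [-0.388, -3.116, -0.003]
ft_force: [2.2, 3.7, -12.6]
grip_width: 0.357
grip_force: 40.0
```

Run:
```python
from h import *
st(); p=ctrl.get_state()['position']; rel=p[:2]-AX; print(np.rad2deg(np.arctan2(rel[1],rel[0])),np.hypot(*rel))
a=np.deg2rad(-53.71);q=AX+.1499*np.array([np.cos(a),np.sin(a)]);print(q)
plan([(q[0],q[1],p[2]-.0135,76,-1,2),(q[0],q[1],p[2]-.0135,76,.6,3),(q[0],q[1],.23,76,.6,3)])
```

```text
t 19.65 p [ 0.6325 -0.1293  0.1534] yaw 75.8 g 0.357 40.0 f [  2.2   3.7 -12.6] j [-0.37  0.41  0.69  1.57 -0.27  1.26  1.69]
-53.58540930551765 0.1482997645583942
[ 0.63322169 -0.13082414]
CALL 0 
-0.003,-0.004,0.045,0.002,-0.001,-0.003,-1, -0.003,-0.004,0.045,0.002,-0.001,-0.003,-1, -0.003,-0.004,0.045,0.002,-0.001,-0.003,0.6, -0.003,-0.004,0.045,0.002,-0.001,-0.003,0.6, -0.003,-0.004,0.045,0.002,-0.001,-0.003,0.6, -0.003,-0.004,-0.255,0.002,-0.001,-0.003,0.6, -0.003,-0.004,-0.255,0.002,-0.001,-0.003,0.6, -0.003,-0.004,-0.255,0.002,-0.001,-0.003,0.6
```

Call:
{"method": "jog_arm", "body": {
  "moves": [0,0,0.025,0,0,0,-1,0,0,0.043,0,0,0,-1,0,0,0.043,0,0,0,-1,0,0,0.043,0,0,0,-1,0,0,0.043,0,0,0,0.6,0,0,0.043,0,0,0,0.6,0,0,0.043,0,0,0,0.6,0,0,0.043,0,0,0,0.6]
}}

```text
time: 20.65
position: [0.6333, -0.1313, 0.1416]
tool_rot: [0.389, 3.116, -0.001]
ft_force: [0.3, -0.1, 0.8]
grip_width: 0.726
grip_force: 0.0
```

Call:
{"method": "jog_arm", "body": {
  "moves": [0,0,0,0,0,0,0.8,0,0,-0.3,0,0,0,0.8,0,0,-0.3,0,0,0,0.8,0.7,0.16,-0.3,0,0,0,0.8,0.7,0.16,-0.3,0,0,0,0.8,0.7,0.16,-0.3,0,0,0,0.8,0.7,0.16,-0.3,0,0,0,0.8,0.7,0.16,-0.3,0,0,0,0.8]
}}

```text
time: 21.65
position: [0.44, -0.0313, 0.2312]
tool_rot: [0.384, 3.117, 0.004]
ft_force: [0.7, 0.3, -0.2]
grip_width: 0.899
grip_force: 0.0
```

Run:
```python
from h import *
st()
t=img('top');s=img('scene');T=np.asarray(t['pixels']);S=np.asarray(s['pixels'])
a=cv2.resize(T[170:300,220:350],None,fx=3,fy=3,interpolation=cv2.INTER_CUBIC)
b=cv2.resize(S[140:270,230:360],None,fx=3,fy=3,interpolation=cv2.INTER_CUBIC)
cv2.imwrite('pics/a4.png',np.hstack([a,b])[:,:,::-1])
for I in (T,S):
    H=cv2.cvtColor(I,cv2.COLOR_RGB2HSV);m=cv2.inRange(H,(0,150,70),(5,255,255))|cv2.inRange(H,(174,150,70),(180,255,255))
    n,l,q,ce=cv2.connectedComponentsWithStats(m); print([(q[i].tolist(),ce[i].round(1).tolist()) for i in range(1,n) if q[i,4]>25])
print('proj knob', proj(t,(*knob(1,246.3),.174)),proj(s,(*knob(1,246.3),.154)))
```

```text
t 21.65 p [ 0.44   -0.0313  0.2312] yaw 76.0 g 0.899 0.0 f [ 0.7  0.3 -0.2] j [-0.67 -0.19  0.61  1.94  0.11  1.36  1.23]
[([325, 196, 10, 11, 90], [329.5, 200.8])]
[([243, 166, 10, 16, 149], [247.6, 173.3]), ([298, 176, 10, 8, 51], [303.5, 179.6])]
proj knob (np.float64(330.72510340276796), np.float64(199.8211398469882)) (np.float64(247.01227707294353), np.float64(172.90700963228687))
```

View pics/a4.png

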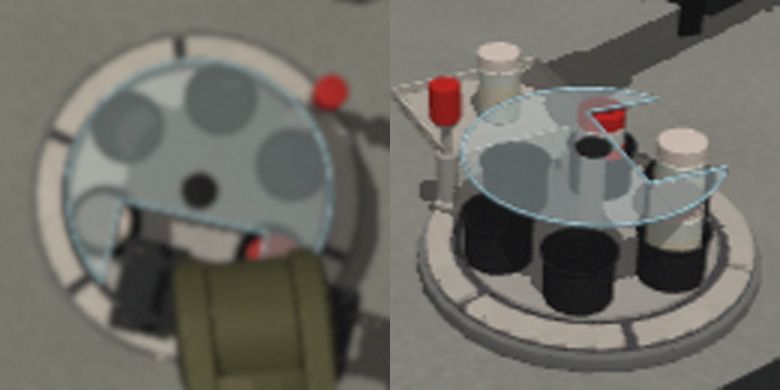

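Knob centres match the home projection, so the handle is locked at step 1. Red is now under the cover at the right of the port, and white3 is still at the left.

Run:
```python
from h import *
st()
plan([(.4522,.0132,.23,76,.9,2),(.4522,.0132,.15,76,.9,3),(.4522,.0132,.0855,76,.9,3)])
```

```text
t 21.75 p [ 0.4418 -0.0328  0.2313] yaw 75.8 g 0.904 0.0 f [0.1 0.  0.1] j [-0.67 -0.19  0.62  1.94  0.11  1.36  1.23]
CALL 0 
0.004,0.157,0.004,0.001,0.001,-0.003,0.9, 0.004,0.157,0.004,0.001,0.001,-0.003,0.9, 0.004,0.157,0.271,0.001,0.001,-0.003,0.9, 0.004,0.157,0.271,0.001,0.001,-0.003,0.9, 0.004,0.157,0.271,0.001,0.001,-0.003,0.9, 0.005,0.157,0.486,0.001,0.001,-0.003,0.9, 0.005,0.157,0.486,0.001,0.001,-0.003,0.9, 0.005,0.157,0.486,0.001,0.001,-0.003,0.9
```

Call:
{"method": "jog_arm", "body": {
  "moves": [0.004,0.157,0,0,0,0,0.9,0.004,0.157,0,0,0,0,0.9,0.004,0.157,0.27,0,0,0,0.9,0.004,0.157,0.27,0,0,0,0.9,0.004,0.157,0.27,0,0,0,0.9,0.004,0.157,0.486,0,0,0,0.9,0.004,0.157,0.486,0,0,0,0.9,0.004,0.157,0.486,0,0,0,0.9],
  "newtons": 20
}}

```text
time: 22.75
position: [0.4531, 0.0132, 0.0869]
tool_rot: [0.389, 3.115, 0.0]
ft_force: [0.4, 0.3, 0.7]
grip_width: 0.951
grip_force: 0.0
```

Call:
{"method": "jog_arm", "body": {
  "moves": [0,0,0,0,0,0,-1,0,0,0,0,0,0,-1,0,0,0,0,0,0,-1,0,0,0,0,0,0,-1,0,0,0,0,0,0,-1,0,0,0,0,0,0,-1,0,0,-0.1,0,0,0,-1,0,0,-0.2,0,0,0,-1]
}}

```text
time: 23.75
position: [0.4506, 0.0132, 0.1449]
tool_rot: [-0.388, -3.116, 0.002]
ft_force: [0.0, -0.3, -2.9]
grip_width: 0.569
grip_force: 20.0
```

Run:
```python
from h import *
st()
```

```text
t 23.75 p [0.4506 0.0132 0.1449] yaw 75.8 g 0.569 20.0 f [ 0.  -0.3 -2.9] j [-0.71 -0.08  0.6   2.04  0.05  1.17  1.19]
```

Call:
{"method": "jog_arm", "body": {
  "moves": [0,0,-0.35,0,0,0,-1,0,0,-0.35,0,0,0,-1,-0.474,-0.974,-0.35,0,0,0,-1,-0.474,-0.974,-0.35,0,0,0,-1,-0.474,-0.974,-0.35,0,0,0,-1,-0.474,-0.974,-0.35,0,0,0,-1,-0.474,-0.974,-0.35,0,0,0,-1,-0.474,-0.974,-0.35,0,0,0,-1]
}}

```text
time: 24.75
position: [0.5158, -0.3096, 0.2485]
tool_rot: [-0.399, -3.112, 0.007]
ft_force: [-0.2, 0.0, -1.6]
grip_width: 0.573
grip_force: 20.0
```

Call:
{"method": "jog_arm", "body": {
  "moves": [0,0,0,0,0,0,-1,0,0,0,0,0,0,-1,0,0,0.5,0,0,0,-1,0,0,0.5,0,0,0,-1,0,0,0.5,0,0,0,-1,0,0,0.58,0,0,0,-1,0,0,0.58,0,0,0,-1,0,0,0.58,0,0,0,-1]
}}

```text
time: 25.75
position: [0.5188, -0.3037, 0.0774]
tool_rot: [0.385, 3.116, 0.001]
ft_force: [0.0, 0.1, -2.0]
grip_width: 0.568
grip_force: 20.0
```

Run:
```python
from h import *
st()
```

```text
t 25.75 p [ 0.5188 -0.3037  0.0774] yaw 75.9 g 0.568 20.0 f [ 0.   0.1 -2. ] j [-0.24  0.45  0.9   1.77 -0.39  1.11  2.12]
```

Call:
{"method": "jog_arm", "body": {
  "moves": [0,0,0.05,0,0,0,-1,0,0,0.072,0,0,0,-1,0,0,0.072,0,0,0,-1,0,0,0.072,0,0,0,0.6,0,0,0.072,0,0,0,0.6,0,0,0.072,0,0,0,0.6,0,0,0.072,0,0,0,0.6,0,0,-0.1,0,0,0,0.6]
}}

```text
time: 26.75
position: [0.5154, -0.3026, 0.1032]
tool_rot: [-0.387, -3.11, -0.003]
ft_force: [1.0, -0.5, -0.2]
grip_width: 0.8
grip_force: 0.0
```

Run:
```python
from h import *
st()
plan([(.515,-.30,.24,76,1,3),(.455,-.02,.24,76,1,5),(.4125,.2715,.24,76,1,5),(.4125,.2715,.11,76,1,3)])
```

```text
t 26.75 p [ 0.5154 -0.3026  0.1032] yaw 75.8 g 0.8 0.0 f [ 1.  -0.5 -0.2] j [-0.25  0.42  0.92  1.75 -0.36  1.16  2.1 ]
CALL 0 
0.007,0.009,-0.456,0.001,-0.007,-0.003,1, 0.007,0.009,-0.456,0.001,-0.007,-0.003,1, 0.007,0.009,-0.456,0.001,-0.007,-0.003,1, 0.429,0.864,-0.452,0.001,-0.007,-0.003,1, 0.429,0.864,-0.452,0.001,-0.007,-0.003,1, 0.429,0.864,-0.452,0.001,-0.007,-0.003,1, 0.429,0.864,-0.452,0.001,-0.007,-0.003,1, 0.429,0.864,-0.452,0.001,-0.007,-0.003,1
CALL 1 
0.373,0.909,0,0,0,0,1, 0.373,0.909,0,0,0,0,1, 0.373,0.909,0,0,0,0,1, 0.373,0.909,0,0,0,0,1, 0.373,0.909,0,0,0,0,1, 0.373,0.909,0.433,0,0,0,1, 0.373,0.909,0.433,0,0,0,1, 0.373,0.909,0.433,0,0,0,1
```

Call:
{"method": "jog_arm", "body": {
  "moves": [0,0,-0.455,0,0,0,1,0,0,-0.455,0,0,0,1,0,0,-0.455,0,0,0,1,0.43,0.865,-0.455,0,0,0,1,0.43,0.865,-0.455,0,0,0,1,0.43,0.865,-0.455,0,0,0,1,0.43,0.865,-0.455,0,0,0,1,0.43,0.865,-0.455,0,0,0,1]
}}

```text
time: 27.75
position: [0.4549, -0.0179, 0.2419]
tool_rot: [-0.381, -3.118, -0.002]
ft_force: [-0.1, -1.0, -0.1]
grip_width: 1.0
grip_force: 0.0
```

Call:
{"method": "jog_arm", "body": {
  "moves": [0.373,0.909,0,0,0,0,1,0.373,0.909,0,0,0,0,1,0.373,0.909,0,0,0,0,1,0.373,0.909,0,0,0,0,1,0.373,0.909,0,0,0,0,1,0.373,0.909,0,0,0,0,1,0.373,0.909,0.42,0,0,0,1,0.373,0.909,0.42,0,0,0,1]
}}

```text
time: 28.75
position: [0.4151, 0.2697, 0.1162]
tool_rot: [0.39, 3.116, 0.002]
ft_force: [0.4, 1.3, -0.6]
grip_width: 1.002
grip_force: 0.0
```

Run:
```python
from h import *
st(); s=img('scene'); S=np.asarray(s['pixels']);H=cv2.cvtColor(S,cv2.COLOR_RGB2HSV)
for c,rs in dict(yellow=[(18,28)],blue=[(105,122)]).items():
    m=sum(cv2.inRange(H,(lo,150,70),(hi,255,255)) for lo,hi in rs).astype(np.uint8);m[:220]=0
    k,l,q,ce=cv2.connectedComponentsWithStats(m)
    for i in range(1,k):
        if 40<q[i,4]<900: print(c,q[i].tolist(),ce[i].round(1).tolist(),onz(s,*ce[i],.076))
plan([(.4125,.2715,.050,76,1,2),(.4125,.2715,.05,76,-1,6)])
```

```text
t 28.75 p [0.4151 0.2697 0.1162] yaw 75.8 g 1.002 0.0 f [ 0.4  1.3 -0.6] j [-1.04  0.07  0.43  1.98 -0.03  1.1   0.72]
yellow [390, 249, 20, 13, 135] [399.4, 256.4] [0.47033993 0.31096678 0.076     ]
blue [435, 272, 23, 20, 370] [446.1, 281.5] [0.44961908 0.42843521 0.076     ]
blue [430, 291, 23, 16, 166] [439.9, 300.4] [0.51000042 0.45593989 0.076     ]
CALL 0 
-0.005,0.024,0.192,-0.011,-0.007,-0.004,1, -0.005,0.024,0.192,-0.011,-0.007,-0.004,1, -0.005,0.024,0.192,-0.011,-0.007,-0.004,-1, -0.005,0.024,0.192,-0.011,-0.007,-0.004,-1, -0.005,0.024,0.192,-0.011,-0.007,-0.004,-1, -0.005,0.024,0.192,-0.011,-0.007,-0.004,-1, -0.005,0.024,0.192,-0.011,-0.007,-0.004,-1, -0.005,0.024,0.192,-0.011,-0.007,-0.004,-1
```

Call:
{"method": "jog_arm", "body": {
  "moves": [0,0.01,0.21,0,0,0,1,0,0.01,0.21,0,0,0,1,0,0.01,0.21,0,0,0,-1,0,0.01,0.21,0,0,0,-1,0,0.01,0.21,0,0,0,-1,0,0.01,0.21,0,0,0,-1,0,0.01,0.21,0,0,0,-1,0,0.01,0.21,0,0,0,-1]
}}

```text
time: 29.8
position: [0.4158, 0.2732, 0.0551]
tool_rot: [0.388, 3.117, 0.0]
ft_force: [-0.6, -2.4, 5.4]
grip_width: 0.573
grip_force: 19.9
```

Run:
```python
from h import *
st()
plan([(.4125,.2715,.25,76,-1,4),(.43,.15,.25,76,-1,4),(.4522,.0132,.25,76,-1,4),(.4522,.0132,.15,76,-1,3),(.4522,.0132,.14,76,-1,1),])
```

```text
t 29.8 p [0.4158 0.2732 0.0551] yaw 75.8 g 0.573 19.9 f [-0.6 -2.4  5.4] j [-1.04  0.16  0.43  2.03 -0.08  0.97  0.76]
CALL 0 
0.009,-0.008,-0.65,0,0,-0.003,-1, 0.009,-0.008,-0.65,0,0,-0.003,-1, 0.009,-0.008,-0.65,0,0,-0.003,-1, 0.009,-0.008,-0.65,0,0,-0.003,-1, -0.147,-0.386,-0.65,0,0,-0.003,-1, -0.147,-0.386,-0.65,0,0,-0.003,-1, -0.147,-0.386,-0.65,0,0,-0.003,-1, -0.147,-0.386,-0.65,0,0,-0.003,-1
CALL 1 
-0.182,-0.425,0,0,0,0,-1, -0.182,-0.425,0,0,0,0,-1, -0.182,-0.425,0,0,0,0,-1, -0.182,-0.425,0,0,0,0,-1, -0.182,-0.425,0.333,0,0,0,-1, -0.182,-0.425,0.333,0,0,0,-1, -0.182,-0.425,0.333,0,0,0,-1, -0.182,-0.425,0.367,0,0,0,-1
```

Call:
{"method": "jog_arm", "body": {
  "moves": [0,0,-0.65,0,0,0,-1,0,0,-0.65,0,0,0,-1,0,0,-0.65,0,0,0,-1,0,0,-0.65,0,0,0,-1,-0.147,-0.386,-0.65,0,0,0,-1,-0.147,-0.386,-0.65,0,0,0,-1,-0.147,-0.386,-0.65,0,0,0,-1,-0.147,-0.386,-0.65,0,0,0,-1]
}}

```text
time: 30.8
position: [0.4291, 0.1506, 0.2485]
tool_rot: [-0.388, -3.116, 0.0]
ft_force: [-0.0, 0.4, -1.9]
grip_width: 0.572
grip_force: 19.9
```

Call:
{"method": "jog_arm", "body": {
  "moves": [-0.17,-0.43,0,0,0,0,-1,-0.17,-0.43,0,0,0,0,-1,-0.17,-0.43,0,0,0,0,-1,-0.17,-0.43,0,0,0,0,-1,-0.17,-0.43,0.3,0,0,0,-1,-0.17,-0.43,0.3,0,0,0,-1,-0.17,-0.43,0.3,0,0,0,-1,-0.17,-0.43,0.3,0,0,0,-1]
}}

```text
time: 31.8
position: [0.4485, 0.0142, 0.1607]
tool_rot: [0.384, 3.116, 0.0]
ft_force: [0.1, 0.5, -1.7]
grip_width: 0.571
grip_force: 19.9
```

Run:
```python
from h import *
st()
plan([(.4522,.0132,.16,76,-1,2),(.4522,.0132,.115,76,-1,2),(.4522,.0132,.093,76,-1,4)])
```

```text
t 31.8 p [0.4485 0.0142 0.1607] yaw 75.9 g 0.571 19.9 f [ 0.1  0.5 -1.7] j [-0.87 -0.13  0.74  2.03  0.09  1.2   1.16]
CALL 0 
-0.013,0,0.002,0,0.001,-0.001,-1, -0.013,0,0.002,0,0.001,-0.001,-1, -0.013,0,0.152,0,0.001,-0.001,-1, -0.013,0,0.152,0,0.001,-0.001,-1, -0.013,0,0.226,0,0.001,-0.001,-1, -0.013,0,0.226,0,0.001,-0.001,-1, -0.013,0,0.226,0,0.001,-0.001,-1, -0.013,0,0.226,0,0.001,-0.001,-1
```

Call:
{"method": "jog_arm", "body": {
  "moves": [-0.018,0,0,0,0,0,-1,-0.018,0,0,0,0,0,-1,-0.018,0,0.12,0,0,0,-1,-0.018,0,0.16,0,0,0,-1,-0.018,0,0.19,0,0,0,-1,-0.018,0,0.22,0,0,0,-1,-0.018,0,0.22,0,0,0,-1,-0.018,0,0.22,0,0,0,-1]
}}

```text
time: 32.8
position: [0.4533, 0.0114, 0.094]
tool_rot: [0.388, 3.117, 0.001]
ft_force: [-0.0, -0.0, -1.5]
grip_width: 0.567
grip_force: 19.9
```

Run:
```python
from h import *
st()
```

```text
t 32.8 p [0.4533 0.0114 0.094 ] yaw 75.8 g 0.567 19.9 f [-0.  -0.  -1.5] j [-0.86 -0.01  0.78  2.1   0.01  1.05  1.24]
```

Call:
{"method": "jog_arm", "body": {
  "moves": [0,0,0.012,0,0,0,-1,0,0,0.012,0,0,0,0.7,0,0,0.012,0,0,0,0.7,0,0,0.012,0,0,0,0.7,0,0,0.012,0,0,0,0.7,0,0,-0.45,0,0,0,0.7,0,0,-0.45,0,0,0,0.7,0,0,-0.45,0,0,0,0.7]
}}

```text
time: 33.8
position: [0.4552, 0.0116, 0.2327]
tool_rot: [0.388, 3.111, 0.006]
ft_force: [0.4, -0.3, -0.6]
grip_width: 0.851
grip_force: 0.0
```

Run:
```python
from h import *
st()
plan([(.6332,-.1308,.23,16,.6,8)])
```

```text
t 33.8 p [0.4552 0.0116 0.2327] yaw 75.8 g 0.851 0.0 f [ 0.4 -0.3 -0.6] j [-0.89 -0.18  0.73  1.92  0.12  1.35  1.13]
CALL 0 
-0.692,-0.315,0.012,0.007,0.003,0.997,0.6, -0.692,-0.315,0.012,0.007,0.003,0.997,0.6, -0.692,-0.315,0.012,0.007,0.003,0.997,0.6, -0.692,-0.315,0.012,0.007,0.003,0.997,0.6, -0.692,-0.315,0.012,0.007,0.003,0.997,0.6, -0.692,-0.315,0.012,0.007,0.003,0.997,0.6, -0.692,-0.315,0.012,0.007,0.003,0.997,0.6, -0.692,-0.315,0.012,0.007,0.003,0.997,0.6
```

Call:
{"method": "jog_arm", "body": {
  "moves": [-0.692,-0.315,0,0,0,1,0.6,-0.692,-0.315,0,0,0,1,0.6,-0.692,-0.315,0,0,0,1,0.6,-0.692,-0.315,0,0,0,1,0.6,-0.692,-0.315,0,0,0,1,0.6,-0.692,-0.315,0,0,0,1,0.6,-0.692,-0.315,0,0,0,1,0.6,-0.692,-0.315,0,0,0,1,0.6],
  "newtons": 40
}}

```text
time: 34.8
position: [0.6307, -0.131, 0.228]
tool_rot: [-1.892, -2.507, 0.0]
ft_force: [-0.9, 0.6, 1.0]
grip_width: 0.796
grip_force: 0.0
```

Run:
```python
from h import *
st()
plan([(.6332,-.1308,.1405,16,.6,2),(.6332,-.1308,.1405,16,-1,6)])
```

```text
t 34.8 p [ 0.6307 -0.131   0.228 ] yaw 15.9 g 0.796 0.0 f [-0.9  0.6  1. ] j [-0.6   0.46  1.06  1.49 -0.41  1.42  0.74]
CALL 0 
-0.002,0.008,0.292,-0.001,0,-0.001,0.6, -0.002,0.008,0.292,-0.001,0,-0.001,0.6, -0.002,0.008,0.292,-0.001,0,-0.001,-1, -0.002,0.008,0.292,-0.001,0,-0.001,-1, -0.002,0.008,0.292,-0.001,0,-0.001,-1, -0.002,0.008,0.292,-0.001,0,-0.001,-1, -0.002,0.008,0.292,-0.001,0,-0.001,-1, -0.002,0.008,0.292,-0.001,0,-0.001,-1
```

Call:
{"method": "jog_arm", "body": {
  "moves": [0,0.006,0.292,0,0,0,0.6,0,0.006,0.292,0,0,0,0.6,0,0.006,0.292,0,0,0,-1,0,0.006,0.292,0,0,0,-1,0,0.006,0.292,0,0,0,-1,0,0.006,0.292,0,0,0,-1,0,0.006,0.292,0,0,0,-1,0,0.006,0.292,0,0,0,-1]
}}

```text
time: 35.8
position: [0.6329, -0.1308, 0.1417]
tool_rot: [1.894, 2.505, 0.001]
ft_force: [-0.9, -0.1, 4.2]
grip_width: 0.358
grip_force: 40.0
```

Run:
```python
from h import *
st()
arc(1,ctrl.get_state()['position'])
```

```text
t 35.8 p [ 0.6329 -0.1308  0.1417] yaw 15.8 g 0.358 40.0 f [-0.9 -0.1  4.2] j [-0.58  0.53  1.01  1.59 -0.46  1.28  0.78]
angle -53.8 r 0.1497
CALL 0 
0,0,-0.022,0.001,0,-0.003,-1, 0,0,-0.045,0.001,0,-0.003,-1, 0,0,-0.045,0.001,0,-0.003,-1, 0.023,0.053,-0.045,0.001,0,-0.114,-1, 0.053,0.103,-0.045,0.001,0,-0.225,-1, 0.088,0.15,-0.045,0.001,0,-0.337,-1, 0.128,0.192,-0.045,0.001,0,-0.448,-1, 0.173,0.229,-0.045,0.001,0,-0.559,-1
CALL 1 
0.023,0.053,0,0,0,-0.111,-1, 0.052,0.103,0,0,0,-0.222,-1, 0.087,0.15,0,0,0,-0.333,-1, 0.127,0.192,0,0,0,-0.444,-1, 0.127,0.192,0,0,0,-0.444,-1, 0.127,0.192,0,0,0,-0.444,-1, 0.127,0.192,0,0,0,-0.444,-1, 0.127,0.192,0,0,0,-0.444,-1
```

Call:
{"method": "jog_arm", "body": {
  "moves": [0,0,-0.022,0,0,0,-1,0,0,-0.045,0,0,0,-1,0,0,-0.045,0,0,0,-1,0.023,0.053,-0.045,0,0,-0.11,-1,0.053,0.103,-0.045,0,0,-0.222,-1,0.088,0.15,-0.045,0,0,-0.333,-1,0.128,0.192,-0.045,0,0,-0.444,-1,0.173,0.229,-0.045,0,0,-0.556,-1]
}}

```text
time: 36.8
position: [0.6851, -0.0616, 0.1533]
tool_rot: [1.091, 2.946, -0.001]
ft_force: [6.3, -0.8, -11.6]
grip_width: 0.358
grip_force: 40.0
```

Call:
{"method": "jog_arm", "body": {
  "moves": [0.023,0.053,0,0,0,-0.11,-1,0.052,0.103,0,0,0,-0.222,-1,0.087,0.15,0,0,0,-0.333,-1,0.127,0.192,0,0,0,-0.444,-1,0.127,0.192,0,0,0,-0.444,-1,0.127,0.192,0,0,0,-0.444,-1,0.127,0.192,0,0,0,-0.444,-1,0.127,0.192,0,0,0,-0.444,-1]
}}

```text
time: 37.8
position: [0.6938, 0.0086, 0.1531]
tool_rot: [-0.386, -3.118, -0.003]
ft_force: [6.0, 1.0, -11.1]
grip_width: 0.357
grip_force: 40.0
```

Run:
```python
from h import *
st(); p=ctrl.get_state()['position']; rel=p[:2]-AX; print(np.rad2deg(np.arctan2(rel[1],rel[0])),np.hypot(*rel), knob(2,246.25))
plan([(.45,-.03,.235,76,-1,8)],p=np.array([.694,.006,.235]),Rm=Rdown(76))
```

```text
t 37.8 p [0.6938 0.0086 0.1531] yaw 75.9 g 0.357 40.0 f [  6.    1.  -11.1] j [-0.57  0.54  0.74  1.44 -0.37  1.31  1.52]
7.109753832995913 0.1504713082071581 [0.69360845 0.00633003]
CALL 0 
0.76,-0.313,0,0,0,0,-1, 0.76,-0.313,0,0,0,0,-1, 0.76,-0.313,0,0,0,0,-1, 0.76,-0.313,0,0,0,0,-1, 0.76,-0.313,0,0,0,0,-1, 0.76,-0.313,0,0,0,0,-1, 0.76,-0.313,0,0,0,0,-1, 0.76,-0.313,0,0,0,0,-1
```

Call:
{"method": "jog_arm", "body": {
  "moves": [0,-0.006,0,0,0,0,-1,0,-0.006,0.025,0,0,0,-1,0,-0.006,0.043,0,0,0,-1,0,-0.006,0.043,0,0,0,-1,0,-0.006,0.043,0,0,0,0.6,0,-0.006,0.043,0,0,0,0.6,0,-0.006,0.043,0,0,0,0.6,0,-0.006,0.043,0,0,0,0.6]
}}

```text
time: 38.8
position: [0.6929, 0.0043, 0.1419]
tool_rot: [0.389, 3.117, -0.0]
ft_force: [0.1, -0.1, 0.3]
grip_width: 0.723
grip_force: 0.0
```

Call:
{"method": "jog_arm", "body": {
  "moves": [0,0,0,0,0,0,0.8,0,0,-0.3,0,0,0,0.8,0,0,-0.3,0,0,0,0.8,0.76,-0.31,-0.3,0,0,0,0.8,0.76,-0.31,-0.3,0,0,0,0.8,0.76,-0.31,-0.3,0,0,0,0.8,0.76,-0.31,-0.3,0,0,0,0.8,0.76,-0.31,-0.3,0,0,0,0.8]
}}

```text
time: 39.8
position: [0.4458, -0.03, 0.2323]
tool_rot: [0.387, 3.117, 0.015]
ft_force: [1.0, 0.4, -0.1]
grip_width: 0.899
grip_force: 0.0
```

Run:
```python
from h import *
st()
t=img('top');s=img('scene');T=np.asarray(t['pixels']);S=np.asarray(s['pixels'])
a=cv2.resize(T[170:300,220:350],None,fx=3,fy=3,interpolation=cv2.INTER_CUBIC)
b=cv2.resize(S[140:270,230:360],None,fx=3,fy=3,interpolation=cv2.INTER_CUBIC)
cv2.imwrite('pics/a5.png',np.hstack([a,b])[:,:,::-1])
for I in (T,S):
    H=cv2.cvtColor(I,cv2.COLOR_RGB2HSV);m=cv2.inRange(H,(0,150,70),(5,255,255))|cv2.inRange(H,(174,150,70),(180,255,255))
    n,l,q,ce=cv2.connectedComponentsWithStats(m); print([(q[i].tolist(),ce[i].round(1).tolist()) for i in range(1,n) if q[i,4]>25])
print('proj knob', proj(t,(*knob(2,246.3),.174)),proj(s,(*knob(2,246.3),.154)),proj(s,(*knob(2,246.3),.164)))
plan([(.4522,.0132,.23,76,.9,2),(.4522,.0132,.15,76,.9,3),(.4522,.0132,.0855,76,.9,3)])
```

```text
t 39.8 p [ 0.4458 -0.03    0.2323] yaw 75.8 g 0.899 0.0 f [ 1.   0.4 -0.1] j [-0.87 -0.22  0.79  1.93  0.15  1.37  1.19]
[([276, 174, 9, 11, 85], [280.0, 179.0])]
[([250, 192, 12, 18, 189], [255.2, 200.7])]
proj knob (np.float64(280.3342117324975), np.float64(178.11537887938863)) (np.float64(254.45045855117974), np.float64(200.5031577712787)) (np.float64(254.37780828495917), np.float64(197.21409132447909))
CALL 0 
0.026,0.139,0.009,0.004,0.002,-0.003,0.9, 0.026,0.139,0.009,0.004,0.002,-0.003,0.9, 0.026,0.138,0.275,0.004,0.002,-0.003,0.9, 0.026,0.138,0.275,0.004,0.002,-0.003,0.9, 0.026,0.138,0.275,0.004,0.002,-0.003,0.9, 0.027,0.137,0.49,0.004,0.002,-0.003,0.9, 0.027,0.137,0.49,0.004,0.002,-0.003,0.9, 0.027,0.137,0.49,0.004,0.002,-0.003,0.9
```

View pics/a5.png

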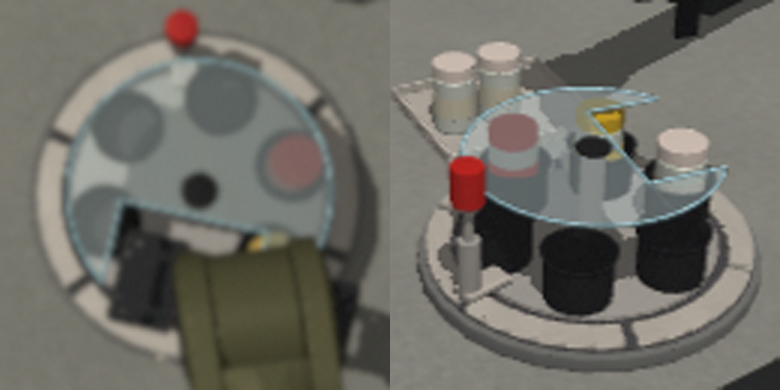

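The knob pixels match home, so step 2 is locked. Red is at the right, yellow is beside the port, and two whites are in the tray. White3 is now at the port.

Call:
{"method": "jog_arm", "body": {
  "moves": [0.026,0.138,0,0,0,0,0.9,0.026,0.138,0,0,0,0,0.9,0.026,0.138,0.27,0,0,0,0.9,0.026,0.138,0.27,0,0,0,0.9,0.026,0.138,0.27,0,0,0,0.9,0.026,0.138,0.49,0,0,0,0.9,0.026,0.138,0.49,0,0,0,0.9,0.026,0.138,0.49,0,0,0,0.9],
  "newtons": 20
}}

```text
time: 40.9
position: [0.4533, 0.0122, 0.0861]
tool_rot: [0.389, 3.116, -0.001]
ft_force: [0.4, -0.8, 0.2]
grip_width: 0.952
grip_force: 0.0
```

Call:
{"method": "jog_arm", "body": {
  "moves": [0,0,0,0,0,0,-1,0,0,0,0,0,0,-1,0,0,0,0,0,0,-1,0,0,0,0,0,0,-1,0,0,0,0,0,0,-1,0,0,0,0,0,0,-1,0,0,-0.1,0,0,0,-1,0,0,-0.2,0,0,0,-1]
}}

```text
time: 41.9
position: [0.4509, 0.012, 0.1446]
tool_rot: [-0.388, -3.116, 0.002]
ft_force: [0.4, 0.5, -1.0]
grip_width: 0.57
grip_force: 20.0
```

Run:
```python
from h import *
st()
```

```text
t 41.9 p [0.4509 0.012  0.1446] yaw 75.8 g 0.57 20.0 f [ 0.4  0.5 -1. ] j [-0.92 -0.1   0.8   2.05  0.08  1.17  1.17]
```

Call:
{"method": "jog_arm", "body": {
  "moves": [0,0,-0.35,0,0,0,-1,0,0,-0.35,0,0,0,-1,-0.06,-1,-0.35,0,0,0,-1,-0.06,-1,-0.35,0,0,0,-1,-0.06,-1,-0.35,0,0,0,-1,-0.06,-1,-0.35,0,0,0,-1,-0.06,-1,-0.35,0,0,0,-1,-0.06,-1,-0.35,0,0,0,-1]
}}

```text
time: 42.9
position: [0.393, -0.2877, 0.2493]
tool_rot: [-0.403, -3.115, 0.002]
ft_force: [0.4, 1.2, -1.9]
grip_width: 0.565
grip_force: 20.0
```

Run:
```python
from h import *
st()
```

```text
t 42.9 p [ 0.393  -0.2877  0.2493] yaw 75.3 g 0.565 20.0 f [ 0.4  1.2 -1.9] j [-0.69 -0.21  1.15  1.83  0.2   1.4   1.73]
```

Call:
{"method": "jog_arm", "body": {
  "moves": [0,0,0,0,0,0,-1,0,0,0,0,0,0,-1,0,0,0.5,0,0,0,-1,0,0,0.5,0,0,0,-1,0,0,0.5,0,0,0,-1,0,0,0.58,0,0,0,-1,0,0,0.58,0,0,0,-1,0,0,0.58,0,0,0,-1]
}}

```text
time: 43.9
position: [0.3964, -0.2826, 0.0762]
tool_rot: [0.386, 3.117, -0.0]
ft_force: [0.3, 0.5, -0.5]
grip_width: 0.574
grip_force: 20.0
```

Run:
```python
from h import *
st()
```

```text
t 43.9 p [ 0.3964 -0.2826  0.0762] yaw 75.9 g 0.574 20.0 f [ 0.3  0.5 -0.5] j [-0.52  0.2   1.18  2.05 -0.21  1.03  2.1 ]
```

Call:
{"method": "jog_arm", "body": {
  "moves": [0,0,0.05,0,0,0,-1,0,0,0.07,0,0,0,-1,0,0,0.07,0,0,0,-1,0,0,0.07,0,0,0,0.6,0,0,0.07,0,0,0,0.6,0,0,0.07,0,0,0,0.6,0,0,0.07,0,0,0,0.6,0,0,-0.1,0,0,0,0.6]
}}

```text
time: 44.9
position: [0.393, -0.2815, 0.1034]
tool_rot: [-0.387, -3.108, 0.003]
ft_force: [1.4, 0.6, 2.0]
grip_width: 0.798
grip_force: 0.0
```

Run:
```python
from h import *
st()
plan([(.397,-.283,.24,76,1,3),(.455,-.02,.24,76,1,5),(.455,.25,.24,76,1,8),(.452,.427,.24,76,1,5),(.452,.427,.11,76,1,3)])
```

```text
t 44.9 p [ 0.393  -0.2815  0.1034] yaw 75.8 g 0.798 0.0 f [1.4 0.6 2. ] j [-0.56  0.12  1.2   2.02 -0.12  1.08  2.01]
CALL 0 
-0.01,-0.003,-0.455,-0.003,-0.009,-0.003,1, -0.01,-0.003,-0.455,-0.003,-0.009,-0.003,1, -0.01,-0.003,-0.455,-0.003,-0.009,-0.003,1, 0.018,0.894,-0.458,-0.003,-0.009,-0.003,1, 0.018,0.894,-0.458,-0.003,-0.009,-0.003,1, 0.018,0.894,-0.458,-0.003,-0.009,-0.003,1, 0.018,0.894,-0.458,-0.003,-0.009,-0.003,1, 0.018,0.894,-0.458,-0.003,-0.009,-0.003,1
CALL 1 
0.218,0.873,0,0,0,0,1, 0.218,0.873,0,0,0,0,1, 0.218,0.873,0,0,0,0,1, 0.218,0.873,0,0,0,0,1, 0.218,0.873,0,0,0,0,1, 0.218,0.873,0,0,0,0,1, 0.218,0.873,0,0,0,0,1, 0.218,0.873,0,0,0,0,1
CALL 2 
0.152,0.57,0,0,0,0,1, 0.152,0.57,0,0,0,0,1, 0.152,0.57,0,0,0,0,1, 0.152,0.57,0,0,0,0,1, 0.152,0.57,0,0,0,0,1, 0.152,0.57,0.433,0,0,0,1, 0.152,0.57,0.433,0,0,0,1, 0.152,0.57,0.433,0,0,0,1
```

Call:
{"method": "jog_arm", "body": {
  "moves": [0,0,-0.455,0,0,0,1,0,0,-0.455,0,0,0,1,0,0,-0.455,0,0,0,1,0.02,0.894,-0.455,0,0,0,1,0.02,0.894,-0.455,0,0,0,1,0.02,0.894,-0.455,0,0,0,1,0.02,0.894,-0.455,0,0,0,1,0.02,0.894,-0.455,0,0,0,1]
}}

```text
time: 45.9
position: [0.4551, -0.0171, 0.2403]
tool_rot: [-0.378, -3.116, 0.002]
ft_force: [-0.9, -0.8, 0.3]
grip_width: 0.999
grip_force: 0.0
```

Call:
{"method": "jog_arm", "body": {
  "moves": [0.22,0.87,0,0,0,0,1,0.22,0.87,0,0,0,0,1,0.22,0.87,0,0,0,0,1,0.22,0.87,0,0,0,0,1,0.22,0.87,0,0,0,0,1,0.22,0.87,0,0,0,0,1,0.22,0.87,0,0,0,0,1,0.22,0.87,0,0,0,0,1]
}}

```text
time: 46.9
position: [0.4562, 0.2458, 0.2422]
tool_rot: [0.394, 3.117, 0.0]
ft_force: [0.9, -0.8, -0.7]
grip_width: 0.997
grip_force: 0.0
```

Run:
```python
from h import *
st(); s=img('scene');t=img('top'); P=[]
for I,d,z in ((np.asarray(s['pixels']),s,.076),(np.asarray(t['pixels']),t,.08)):
    H=cv2.cvtColor(I,cv2.COLOR_RGB2HSV);m=cv2.inRange(H,(105,150,70),(122,255,255)); m[:220]=0
    k,l,q,ce=cv2.connectedComponentsWithStats(m)
    for i in range(1,k):
        if 40<q[i,4]<900: print('blue',q[i].tolist(),ce[i].round(1).tolist(),onz(d,*ce[i],z).round(3))
plan([(.452,.427,.24,76,1,5),(.452,.427,.11,76,1,3)])
```

```text
t 46.9 p [0.4562 0.2458 0.2422] yaw 75.6 g 0.997 0.0 f [ 0.9 -0.8 -0.7] j [-0.97  0.02  0.43  1.76 -0.01  1.36  0.79]
blue [435, 272, 23, 20, 371] [446.1, 281.5] [0.45  0.428 0.076]
blue [430, 291, 23, 16, 167] [439.9, 300.4] [0.51  0.456 0.076]
CALL 0 
0.162,0.579,0.008,0.001,0,-0.005,1, 0.162,0.579,0.008,0.001,0,-0.005,1, 0.162,0.579,0.008,0.001,0,-0.005,1, 0.162,0.579,0.008,0.001,0,-0.005,1, 0.162,0.579,0.008,0.001,0,-0.005,1, 0.162,0.579,0.442,0.001,0,-0.005,1, 0.162,0.579,0.442,0.001,0,-0.005,1, 0.162,0.579,0.442,0.001,0,-0.005,1
```

Call:
{"method": "jog_arm", "body": {
  "moves": [0.16,0.575,0,0,0,0,1,0.16,0.575,0,0,0,0,1,0.16,0.575,0,0,0,0,1,0.16,0.575,0,0,0,0,1,0.16,0.575,0,0,0,0,1,0.16,0.575,0.41,0,0,0,1,0.16,0.575,0.41,0,0,0,1,0.16,0.575,0.41,0,0,0,1]
}}

```text
time: 48.0
position: [0.4494, 0.4222, 0.1149]
tool_rot: [-0.392, -3.112, 0.013]
ft_force: [-0.1, -0.2, 0.9]
grip_width: 1.002
grip_force: 0.0
```

Run:
```python
from h import *
st()
plan([(.452,.427,.052,76,1,2),(.452,.427,.052,76,-1,6)])
```

```text
t 48.0 p [0.4494 0.4222 0.1149] yaw 75.6 g 1.002 0.0 f [-0.1 -0.2  0.9] j [-1.07  0.34  0.33  1.67 -0.12  1.16  0.61]
CALL 0 
-0.005,0.019,0.209,-0.009,-0.004,-0.006,1, -0.005,0.019,0.209,-0.009,-0.004,-0.006,1, -0.005,0.019,0.209,-0.009,-0.004,-0.006,-1, -0.005,0.019,0.209,-0.009,-0.004,-0.006,-1, -0.005,0.019,0.209,-0.009,-0.004,-0.006,-1, -0.005,0.019,0.209,-0.009,-0.004,-0.006,-1, -0.005,0.019,0.209,-0.009,-0.004,-0.006,-1, -0.005,0.019,0.209,-0.009,-0.004,-0.006,-1
```

Call:
{"method": "jog_arm", "body": {
  "moves": [0,0.01,0.209,0,0,0,1,0,0.01,0.209,0,0,0,1,0,0.01,0.209,0,0,0,-1,0,0.01,0.209,0,0,0,-1,0,0.01,0.209,0,0,0,-1,0,0.01,0.209,0,0,0,-1,0,0.01,0.209,0,0,0,-1,0,0.01,0.209,0,0,0,-1]
}}

```text
time: 49.0
position: [0.4524, 0.4299, 0.0569]
tool_rot: [0.388, 3.117, 0.001]
ft_force: [-1.2, -0.8, 3.8]
grip_width: 0.57
grip_force: 20.0
```

Run:
```python
from h import *
st(); p=ctrl.get_state()['position']
plan([(p[0],p[1],.25,76,-1,4),(.455,.24,.25,76,-1,4),(.4522,.0132,.25,76,-1,5),(.4522,.0132,.16,76,-1,3)])
```

```text
t 49.0 p [0.4524 0.4299 0.0569] yaw 75.8 g 0.57 20.0 f [-1.2 -0.8  3.8] j [-1.06  0.4   0.32  1.71 -0.14  1.05  0.63]
CALL 0 
0,0,-0.644,0,0,-0.003,-1, 0,0,-0.644,0,0,-0.003,-1, 0,0,-0.644,0,0,-0.003,-1, 0,0,-0.644,0,0,-0.003,-1, -0.164,-0.611,-0.644,0,0,-0.003,-1, -0.164,-0.611,-0.644,0,0,-0.003,-1, -0.164,-0.611,-0.644,0,0,-0.003,-1, -0.164,-0.611,-0.644,0,0,-0.003,-1
CALL 1 
-0.174,-0.736,0,0,0,0,-1, -0.174,-0.736,0,0,0,0,-1, -0.174,-0.736,0,0,0,0,-1, -0.174,-0.736,0,0,0,0,-1, -0.174,-0.736,0,0,0,0,-1, -0.174,-0.736,0.3,0,0,0,-1, -0.174,-0.736,0.3,0,0,0,-1, -0.174,-0.736,0.3,0,0,0,-1
```

Call:
{"method": "jog_arm", "body": {
  "moves": [0,0,-0.644,0,0,0,-1,0,0,-0.644,0,0,0,-1,0,0,-0.644,0,0,0,-1,0,0,-0.644,0,0,0,-1,-0.164,-0.611,-0.644,0,0,0,-1,-0.164,-0.611,-0.644,0,0,0,-1,-0.164,-0.611,-0.644,0,0,0,-1,-0.164,-0.611,-0.644,0,0,0,-1]
}}

```text
time: 50.0
position: [0.4554, 0.2339, 0.2484]
tool_rot: [-0.401, -3.114, 0.003]
ft_force: [0.6, -0.2, -1.2]
grip_width: 0.568
grip_force: 20.0
```

Call:
{"method": "jog_arm", "body": {
  "moves": [-0.174,-0.736,0,0,0,0,-1,-0.174,-0.736,0,0,0,0,-1,-0.174,-0.736,0,0,0,0,-1,-0.174,-0.736,0,0,0,0,-1,-0.174,-0.736,0,0,0,0,-1,-0.174,-0.736,0.28,0,0,0,-1,-0.174,-0.736,0.28,0,0,0,-1,-0.174,-0.736,0.28,0,0,0,-1]
}}

```text
time: 51.0
position: [0.4495, 0.0145, 0.1632]
tool_rot: [-0.384, -3.113, 0.004]
ft_force: [0.2, 0.2, -1.2]
grip_width: 0.57
grip_force: 20.0
```

Run:
```python
from h import *
st()
plan([(.4522,.0132,.16,76,-1,2),(.4522,.0132,.115,76,-1,2),(.4522,.0132,.095,76,-1,4)])
```

```text
t 51.0 p [0.4495 0.0145 0.1632] yaw 75.9 g 0.57 20.0 f [ 0.2  0.2 -1.2] j [-0.79 -0.11  0.66  2.02  0.07  1.21  1.17]
CALL 0 
-0.01,-0.002,0.011,-0.003,-0.004,-0.001,-1, -0.01,-0.002,0.011,-0.003,-0.004,-0.001,-1, -0.011,-0.001,0.161,-0.003,-0.004,-0.001,-1, -0.011,-0.001,0.161,-0.003,-0.004,-0.001,-1, -0.011,-0.001,0.227,-0.003,-0.004,-0.001,-1, -0.011,-0.001,0.227,-0.003,-0.004,-0.001,-1, -0.011,-0.001,0.227,-0.003,-0.004,-0.001,-1, -0.011,-0.001,0.227,-0.003,-0.004,-0.001,-1
```

Call:
{"method": "jog_arm", "body": {
  "moves": [-0.01,-0.003,0,0,0,0,-1,-0.01,-0.003,0,0,0,0,-1,-0.01,-0.003,0.12,0,0,0,-1,-0.01,-0.003,0.16,0,0,0,-1,-0.01,-0.003,0.19,0,0,0,-1,-0.01,-0.003,0.22,0,0,0,-1,-0.01,-0.003,0.22,0,0,0,-1,-0.01,-0.003,0.22,0,0,0,-1]
}}

```text
time: 52.0
position: [0.4544, 0.0116, 0.1]
tool_rot: [0.388, 3.117, 0.0]
ft_force: [0.5, -0.5, -0.0]
grip_width: 0.569
grip_force: 20.0
```

Run:
```python
from h import *
st()
```

```text
t 52.0 p [0.4544 0.0116 0.1   ] yaw 75.8 g 0.569 20.0 f [ 0.5 -0.5 -0. ] j [-0.78 -0.01  0.7   2.09  0.01  1.06  1.24]
```

Call:
{"method": "jog_arm", "body": {
  "moves": [0,0,0.015,0,0,0,-1,0,0,0.028,0,0,0,-1,0,0,0.028,0,0,0,0.7,0,0,0.028,0,0,0,0.7,0,0,0.028,0,0,0,0.7,0,0,0.028,0,0,0,0.7,0,0,-0.42,0,0,0,0.7,0,0,-0.42,0,0,0,0.7]
}}

```text
time: 53.0
position: [0.4533, 0.0114, 0.2173]
tool_rot: [-0.388, -3.116, 0.001]
ft_force: [0.7, -0.1, 0.6]
grip_width: 0.85
grip_force: 0.0
```

Call:
{"method": "jog_arm", "body": {
  "moves": [0,0,-0.05,0,0,0,0.7,0,0,-0.05,0,0,0,0.7,0,0,-0.05,0,0,0,0.7,0,0,-0.05,0,0,0,0.7,0,0,-0.05,0,0,0,0.6,0,0,-0.05,0,0,0,0.6,0,0,-0.05,0,0,0,0.6,0,0,-0.05,0,0,0,0.6]
}}

```text
time: 54.0
position: [0.454, 0.0116, 0.2312]
tool_rot: [0.388, 3.117, 0.0]
ft_force: [0.9, -0.8, -0.6]
grip_width: 0.798
grip_force: 0.0
```

Run:
```python
from h import *
st()
s=img('scene');S=np.asarray(s['pixels'])
cv2.imwrite('pics/a6.png',cv2.resize(S[120:280,220:400],None,fx=3,fy=3,interpolation=cv2.INTER_CUBIC)[:,:,::-1])
plan([(.694,.006,.23,16,.6,8)])
```

```text
t 54.0 p [0.454  0.0116 0.2312] yaw 75.8 g 0.798 0.0 f [ 0.9 -0.8 -0.6] j [-0.8  -0.16  0.66  1.92  0.1   1.35  1.15]
CALL 0 
-0.78,0.178,0.004,0,0,0.997,0.6, -0.78,0.178,0.004,0,0,0.997,0.6, -0.78,0.178,0.004,0,0,0.997,0.6, -0.78,0.178,0.004,0,0,0.997,0.6, -0.78,0.178,0.004,0,0,0.997,0.6, -0.78,0.178,0.004,0,0,0.997,0.6, -0.78,0.178,0.004,0,0,0.997,0.6, -0.78,0.178,0.004,0,0,0.997,0.6
```

View pics/a6.png

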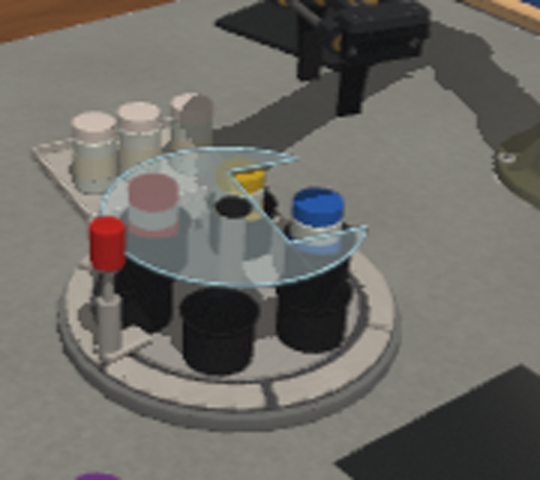

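Blue is seated at the port, red and yellow are under the cover, and three whites stand in the tray. One more index is needed.

Call:
{"method": "jog_arm", "body": {
  "moves": [-0.78,0.178,0,0,0,1,0.6,-0.78,0.178,0,0,0,1,0.6,-0.78,0.178,0,0,0,1,0.6,-0.78,0.178,0,0,0,1,0.6,-0.78,0.178,0,0,0,1,0.6,-0.78,0.178,0,0,0,1,0.6,-0.78,0.178,0,0,0,1,0.6,-0.78,0.178,0,0,0,1,0.6],
  "newtons": 40
}}

```text
time: 55.05
position: [0.6939, 0.0062, 0.2312]
tool_rot: [-1.892, -2.508, -0.001]
ft_force: [0.5, -0.6, -0.3]
grip_width: 0.798
grip_force: 0.0
```

Run:
```python
from h import *
st()
plan([(.6936,.0062,.1405,16,.6,2),(.6936,.0062,.1405,16,-1,6)])
```

```text
t 55.05 p [0.6939 0.0062 0.2312] yaw 15.9 g 0.798 0.0 f [ 0.5 -0.6 -0.3] j [-0.64  0.53  0.88  1.34 -0.4   1.46  0.5 ]
CALL 0 
0,-0.001,0.302,0,0,-0.001,0.6, 0,-0.001,0.302,0,0,-0.001,0.6, 0,-0.001,0.302,0,0,-0.001,-1, 0,-0.001,0.302,0,0,-0.001,-1, 0,-0.001,0.302,0,0,-0.001,-1, 0,-0.001,0.302,0,0,-0.001,-1, 0,-0.001,0.302,0,0,-0.001,-1, 0,-0.001,0.302,0,0,-0.001,-1
```

Call:
{"method": "jog_arm", "body": {
  "moves": [0,0,0.3,0,0,0,0.6,0,0,0.3,0,0,0,0.6,0,0,0.3,0,0,0,-1,0,0,0.3,0,0,0,-1,0,0,0.3,0,0,0,-1,0,0,0.3,0,0,0,-1,0,0,0.3,0,0,0,-1,0,0,0.3,0,0,0,-1]
}}

```text
time: 56.05
position: [0.6926, 0.0053, 0.1422]
tool_rot: [-1.894, -2.504, 0.002]
ft_force: [-5.8, -0.2, 5.8]
grip_width: 0.361
grip_force: 40.0
```

Run:
```python
from h import *
st()
arc(2,ctrl.get_state()['position'])
```

```text
t 56.05 p [0.6926 0.0053 0.1422] yaw 15.8 g 0.361 40.0 f [-5.8 -0.2  5.8] j [-0.63  0.58  0.85  1.46 -0.44  1.31  0.53]
angle 5.9 r 0.1489
CALL 0 
0,0,-0.022,-0.002,-0.001,-0.004,-1, 0,0,-0.045,-0.002,-0.001,-0.004,-1, 0,0,-0.045,-0.002,-0.001,-0.004,-1, 0.057,0.006,-0.045,-0.002,-0.001,-0.115,-1, 0.115,0.006,-0.045,-0.002,-0.001,-0.226,-1, 0.172,-0.001,-0.045,-0.002,-0.001,-0.337,-1, 0.229,-0.014,-0.045,-0.002,-0.001,-0.448,-1, 0.283,-0.034,-0.045,-0.002,-0.002,-0.559,-1
CALL 1 
0.057,0.007,0,0,0,-0.111,-1, 0.115,0.007,0,0,0,-0.222,-1, 0.172,0,0,0,0,-0.333,-1, 0.229,-0.013,0,0,0,-0.444,-1, 0.229,-0.013,0,0,0,-0.444,-1, 0.229,-0.013,0,0,0,-0.444,-1, 0.229,-0.013,0,0,0,-0.444,-1, 0.229,-0.013,0,0,0,-0.444,-1
```

Call:
{"method": "jog_arm", "body": {
  "moves": [0,0,-0.022,0,0,0,-1,0,0,-0.045,0,0,0,-1,0,0,-0.045,0,0,0,-1,0.057,0.006,-0.045,0,0,-0.11,-1,0.115,0.006,-0.045,0,0,-0.222,-1,0.172,0,-0.045,0,0,-0.333,-1,0.229,-0.014,-0.045,0,0,-0.444,-1,0.284,-0.034,-0.045,0,0,-0.556,-1]
}}

```text
time: 57.05
position: [0.6603, 0.0857, 0.1534]
tool_rot: [-1.091, -2.945, 0.001]
ft_force: [-1.1, -0.7, -11.5]
grip_width: 0.358
grip_force: 40.0
```

Call:
{"method": "jog_arm", "body": {
  "moves": [0.057,0.007,0,0,0,-0.11,-1,0.115,0.007,0,0,0,-0.222,-1,0.172,0,0,0,0,-0.333,-1,0.229,-0.013,0,0,0,-0.444,-1,0.229,-0.013,0,0,0,-0.444,-1,0.229,-0.013,0,0,0,-0.444,-1,0.229,-0.013,0,0,0,-0.444,-1,0.229,-0.013,0,0,0,-0.444,-1]
}}

```text
time: 58.05
position: [0.6066, 0.128, 0.1545]
tool_rot: [-0.389, -3.117, -0.002]
ft_force: [-1.0, 4.4, -11.6]
grip_width: 0.356
grip_force: 40.0
```

Run:
```python
from h import *
st(); p=ctrl.get_state()['position']; rel=p[:2]-AX; k=knob(3,246.25); print(np.rad2deg(np.arctan2(rel[1],rel[0])),np.hypot(*rel), k)
plan([(k[0],k[1],p[2]-.013,76,-1,8)])
```

```text
t 58.05 p [0.6066 0.128  0.1545] yaw 75.8 g 0.356 40.0 f [ -1.    4.4 -11.6] j [-0.78  0.34  0.66  1.64 -0.22  1.23  1.24]
65.76898572480997 0.15130424283275465 [0.604912   0.12729672]
CALL 0 
0.005,-0.004,0.043,0.001,0,-0.004,-1, 0.005,-0.004,0.043,0.001,0,-0.004,-1, 0.005,-0.004,0.043,0.001,0,-0.004,-1, 0.005,-0.004,0.043,0.001,0,-0.004,-1, 0.005,-0.004,0.043,0.001,0,-0.004,-1, 0.005,-0.004,0.043,0.001,0,-0.004,-1, 0.005,-0.004,0.043,0.001,0,-0.004,-1, 0.005,-0.004,0.043,0.001,0,-0.004,-1
```

Lower, release, then clear away toward the robot's side.

Call:
{"method": "jog_arm", "body": {
  "moves": [0.003,0,0,0,0,0,-1,0.003,0,0.025,0,0,0,-1,0.003,0,0.043,0,0,0,-1,0.003,0,0.043,0,0,0,-1,0.003,0,0.043,0,0,0,0.6,0.003,0,0.043,0,0,0,0.6,0.003,0,0.043,0,0,0,0.6,0.003,0,0.043,0,0,0,0.6]
}}

```text
time: 59.05
position: [0.606, 0.1268, 0.1423]
tool_rot: [0.389, 3.116, 0.0]
ft_force: [-0.0, 0.5, -0.3]
grip_width: 0.726
grip_force: 0.0
```

Call:
{"method": "jog_arm", "body": {
  "moves": [0,0,0,0,0,0,0.8,0,0,-0.3,0,0,0,0.8,0,0,-0.3,0,0,0,0.8,0.3,0.8,-0.3,0,0,0,0.8,0.3,0.8,-0.3,0,0,0,0.8,0.3,0.8,-0.3,0,0,0,0.8,0.3,0.8,-0.3,0,0,0,0.8,0.3,0.8,-0.3,0,0,0,0.8]
}}

```text
time: 60.05
position: [0.5737, 0.3898, 0.2303]
tool_rot: [-0.372, -3.117, -0.002]
ft_force: [-0.2, 1.1, -0.5]
grip_width: 0.901
grip_force: 0.0
```

Run:
```python
from h import *
st()
t=img('top');s=img('scene');T=np.asarray(t['pixels']);S=np.asarray(s['pixels'])
a=cv2.resize(T[170:310,220:430],(600,400),interpolation=cv2.INTER_CUBIC)
cv2.imwrite('pics/a7.png',a[:,:,::-1]); cv2.imwrite('pics/a8.png',cv2.resize(S[120:280,190:400],(787,600),interpolation=cv2.INTER_CUBIC)[:,:,::-1])
for I in (T,S):
    H=cv2.cvtColor(I,cv2.COLOR_RGB2HSV);m=cv2.inRange(H,(0,150,70),(5,255,255))|cv2.inRange(H,(174,150,70),(180,255,255))
    n,l,q,ce=cv2.connectedComponentsWithStats(m); print([(q[i].tolist(),ce[i].round(1).tolist()) for i in range(1,n) if q[i,4]>25])
print('proj knob', proj(t,(*knob(3,246.3),.174)),proj(s,(*knob(3,246.3),.154)),proj(s,(*knob(3,246.3),.164)))
```

```text
t 60.05 p [0.5737 0.3898 0.2303] yaw 76.4 g 0.901 0.0 f [-0.2  1.1 -0.5] j [-1.03  0.45  0.56  1.33 -0.24  1.43  0.86]
[([231, 206, 11, 10, 84], [236.2, 210.9])]
[([306, 203, 13, 19, 211], [311.8, 212.2]), ([256, 212, 19, 6, 42], [265.5, 215.0])]
proj knob (np.float64(236.0455843805015), np.float64(210.58115626354797)) (np.float64(310.817258163387), np.float64(211.76779798772898)) (np.float64(311.05897449503476), np.float64(208.41019825094543))
```

View pics/a7.png

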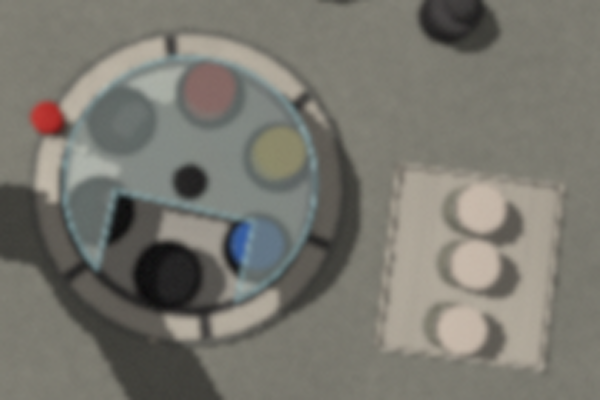

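View pics/a8.png

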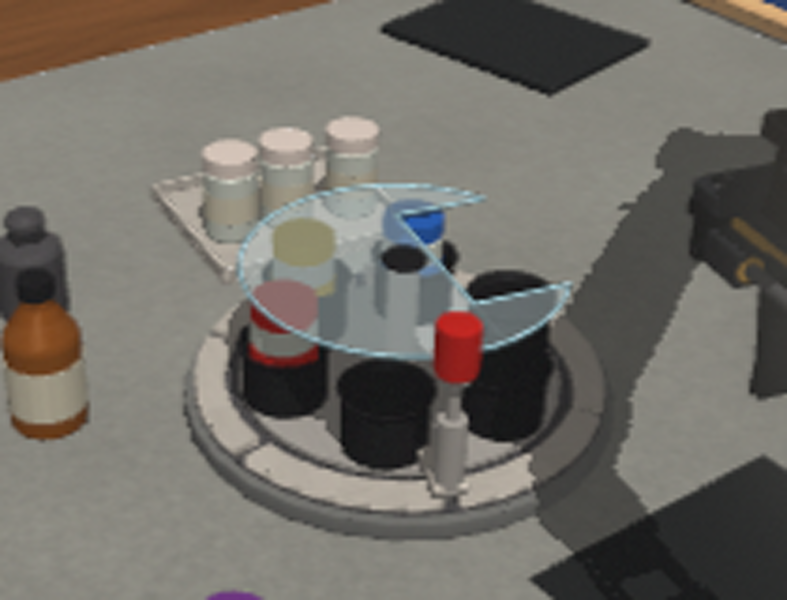

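The port cup at crop (167,275) is empty. Red, yellow and blue are seated under the cover, and the three whites are upright in the tray. The knob is at its home pixel, so I'm handing in.

```bash
python3 -c "
from bench import ctrl
print(ctrl.close_job())"
```

```text
the job is handed in; nothing more can be done
None
```

I handed the job in at about 60 s: the last pictures show all three white-lidded jars upright in the tray, red, yellow and blue seated under the cover, the port cup empty and the handle home; the hand-in gave no verdict.

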